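# Dry-lay a pipe run at the stockroom bench

## Task

Dry-lay the pipe run on the three pads between the ball valve and the filter housing: lay the tee flat on the pad next to the valve with its straight run along the row, stand the straight coupling on the middle pad with the test plug fully seated in its open top, and stand the reducer wide end down on the pad next to the filter. Centre each fitting on its pad, let go of everything, and leave the elbow where it lies.

Things in the scene. Friction and masses are not known exactly. Their poses are not given: they have to be found in the camera images.
- pad_a: Middle one of three pads in a row on the bench: rubber pad, dark square 90 x 90 mm, 4 mm thick, fixed to the bench. Origin at the centre of its underside (bench level); its y axis runs along the row, x across it.
- pad_b: One of the two end pads of the row, 120 mm (within 6 mm) from the middle pad; it lies next to either the valve or the filter, read which: rubber pad, dark square 90 x 90 mm, 4 mm thick, fixed to the bench. Origin at the centre of its underside (bench level); its y axis runs along the row, x across it.
- pad_c: The other end pad of the row, 120 mm (within 6 mm) from the middle pad on the opposite side: rubber pad, dark square 90 x 90 mm, 4 mm thick, fixed to the bench. Origin at the centre of its underside (bench level); its y axis runs along the row, x across it.
- valve: White plastic ball valve fixed at one end of the row, about 130 mm beyond an end pad: lying barrel with two thick hubs, 96 mm long along the row, 58 mm across, with a flat grey handle bar on top, 93 mm high in all. Origin at the centre of its underside. It may be at either end of the row.
- filter: Upright white filter housing with a wide grey cap (80 mm across) and two side ports along the row (90 mm over their ends), 123 mm high, fixed at the other end of the row, about 130 mm beyond an end pad. Origin at the centre of its underside.
- coupling_mid (a point): Loose white straight coupling: a plain tube standing upright, open right through, outside diameter 54 mm, bore 42 mm, 60 mm high. This point is on its axis half-way up; z is its axis, upwards.
- plug_mid (a point): Loose white test plug standing upright, 50 mm high: from below, a tapered foot 12 mm high (30 mm across at the bottom, 39 mm at the top), a flange 54 mm across and 8 mm thick, and a round grip knob 30 mm across and 30 mm high. This point is on its axis 25 mm above its bottom (5 mm above the flange's top); z points up. Seated in the coupling, the foot is inside the bore and the flange rests on the rim, so that this point is 43 mm above the coupling's centre point.
- tee_mid (a point): Loose white pipe tee lying flat: a straight run 80 mm long with a branch at right angles from its middle, hubs 40 mm across (so 40 mm high), waists 36 mm across, dark openings. This point is half-way up (20 mm) and half-way between the back of the run and the mouth of the branch, which are 54 mm apart at the middle; y is along the run, x along the branch towards its mouth, z up. Either way round on the pad will do.
- reducer_mid (a point): Loose white reducer standing upright on its wide end, 78 mm high: 56 mm across up to 24 mm, a cone from 24 to 34 mm, and 38 mm across from there to the top, which has a dark opening. This point is on its axis half-way up (39 mm); z is its axis, towards the narrow end.
- elbow_mid (a point): Loose white right-angle elbow lying flat, about 60 x 60 mm over all and 40 mm high, with two dark openings; not part of the job. This point is near the middle of its outline, half-way up.
Not all that is in view belongs to the job. Leave any purple or red look-alike of the part that bears coupling_mid alone.

How it is judged:
At the end, for the whole second after the job is handed in: Tee flat, run within 15 deg of the row, on the valve-side pad; coupling upright on the middle pad; reducer upright on the filter-side pad (each within 15 mm of pad centre); plug upright, within 6 mm of the coupling axis, seated within 4 mm; all at rest; elbow moved under 30 mm (((horizontal distance between pad_b and valve below 0.18 m and horizontal distance between tee_mid and pad_b below 0.015 m and z of tee_mid in the frame of pad_b between 0.02 and 0.03 m and horizontal distance between reducer_mid and pad_c below 0.015 m and z of reducer_mid in the frame of pad_c between 0.039 and 0.049 m) or (horizontal distance between pad_c and valve below 0.18 m and horizontal distance between tee_mid and pad_c below 0.015 m and z of tee_mid in the frame of pad_c between 0.02 and 0.03 m and horizontal distance between reducer_mid and pad_b below 0.015 m and z of reducer_mid in the frame of pad_b between 0.039 and 0.049 m)) and angle between the y axis of tee_mid and the y axis of pad_a, either way round below 0.26 rad and angle between tee_mid's own z axis and vertical below 0.12 rad and angle between each of reducer_mid, coupling_mid, plug_mid's own z axis and vertical below 0.1 rad and horizontal distance between coupling_mid and pad_a below 0.015 m and z of coupling_mid in the frame of pad_a between 0.03 and 0.04 m and horizontal distance between plug_mid and coupling_mid below 0.006 m and z of plug_mid in the frame of coupling_mid between 0.038 and 0.047 m and linear speed of each of tee, coupling, plug, reducer below 0.02 m/s and distance of elbow_mid from where it was at the start of the episode below 0.03 m); the robot touches nothing.
It fails at once if the elbow is pushed more than 30 mm from its place (distance of elbow_mid from where it was at the start of the episode above 0.03 m).
It also fails if it takes over 104 s, if anything falls off the work surface, if the arm or the gripper's body presses on something with over 40 N, if the wrist force passes 120 N, or if a joint passes its speed limit or range.

## Robot

A 6-joint arm with a two-finger parallel gripper is mounted at the origin on the work surface. World frame = base frame: x ahead of the robot, y to its left, z up, the work surface at z = 0. Lengths are in m, angles in rad, forces in N, time in s.
With the tool pointing down it reaches from about 0.35 to 1 m from the base axis. Payload 7.1 kg.
Tool frame: the origin (TCP) lies at the very end of the fingers, on their centre line; the grasp point (between the pads) lies 19 mm behind it; z points along the fingers, x is the direction in which the jaws open and shut, and the axes are right-handed (so a half turn about z gives the same grasp; the last joint's range is limited). The gripper opens to 85 mm and grips with 20 to 120 N. Pads are 22 mm wide; open, the fingers measure 114 mm over their backs; the gripper's body (76 mm by 85 mm) begins 54 mm behind the grasp point. The pads swing forward as they close: fully open they stand 13 mm farther back than shut.
Start: joints at [1.267, 0.423, 1.63, -0, 1.089, -0.019], TCP at [0.176, 0.6, 0.231] pointing down, gripper open.
Joint ranges: [-3, 3], [-0.9, 2.11], [0.09, 2.58], [-1.31, 4.45], [0.11, 2.69], [-2.54, 2.54]. Speed limits (rad/s): [2.39, 2.39, 3.01, 3.14, 3.14, 3.14].

## Interface

Orientations are given as a unit quaternion [w, x, y, z].
In Python, from plant import arm gives the robot as it stands.
- The arm moves only by the tool jog_arm, never from a script. Its argument "motion" is a list of rows, each an object of numbers: "tx", "ty", "tz": the shift along the tool's x, y, z in mm; "wx", "wy", "wz": the turn, a rotation vector about the tool's x, y, z in rad; "jaw": the closure, from 0 (fully open) to 1 (shut). In form: [{"tx": .., "ty": .., "tz": .., "wx": .., "wy": .., "wz": .., "jaw": ..}, ...]. A call has exactly 5 rows; each row shifts and turns the commanded pose from where the row before left it, along the tool's axes as they then stand; what a row does not reach is not made up. A row lasts 1/10 s, in which the tool goes at most 50 mm and 8.59 degrees, less where a joint would pass 70% of its speed; a pose out of reach is approached as far as the arm can. A call with a gripper value outside its range is refused whole. The fingers move at their own pace and stop on an object; "squeeze" is the grip in N (left out, the last holds). Time passes only in rows, so rows that do not move let the fingers close, or fill a call up. It gives the time, the measured TCP pose, the force and the opening at its end, in the units of the state.
- arm.get_state(): the state, without advancing time (a new reading comes with each control period).
- arm.get_image(name): name is "scene" or "top" or "wrist"; returns a dict with "img" (400x640x3 uint8, red, green, blue), "z_map" (400x640 float32, m along the optical axis (not along the pixel's ray), 0 where there is no reading), "fx", "fy", "cx", "cy" (pixels), "eye" and "orientation" of the camera in the world. Camera axes: x right, y down, z forward; pixel columns grow to the right and rows downward; lengths in m; the calibration is good to about 2 mm. A picture is of the moment at which its call begins.
- arm.job_done(): hands the job in, once; it reports no verdict.
The state is a dict: "time": time; "q": joint angles; "joint_velocities": joint speeds; "tau": joint torques, N m; "ee_pos": TCP position; "eef_rot": TCP orientation; "wrist_force": force on the tool from outside, world axes, zero at the start; "moment": the same for the moment, N m; "gripper_width": opening from 0.0 (shut) to 1.0 (fully open).
Only numpy, scipy, OpenCV 4.12 (cv2) and the standard library are available. Lean on these libraries where they do the work, as an engineer would, in place of code of your own. Each camera call takes 0.05 s, during which the arm holds its last target. There are 200 camera calls.

## Working session

There is one attempt and no reset: what is moved stays moved. The work goes in short steps, Python scripts to look and compute and a tool call to move; the robot and the scene stay as the last step left them, time stands still between calls to the robot, and variables do not carry over. Pictures are saved under pics/ and viewed, about 12 in all and at most 16, crops included, and the job is handed in when it is done.

Besides the shell and the picture viewer there is one more tool, called after "Request:" as a command line: name --argument value ..., lists and objects as JSON in quotes. jog_arm: Moves the arm, as the interface text tells. Its arguments: {"type":"object","properties":{"motion":{"type":"array","items":{"type":"object","properties":{"tx":{"type":"number"},"ty":{"type":"number"},"tz":{"type":"number"},"wx":{"type":"number"},"wy":{"type":"number"},"wz":{"type":"number"},"jaw":{"type":"number"}}}},"squeeze":{"type":"number"}},"required":["motion"]}

```bash
mkdir -p pics; cat > h.py <<'E'
import numpy as np, cv2
from scipy.spatial.transform import Rotation as R
from plant import arm
def rot(q): return R.from_quat([q[1],q[2],q[3],q[0]]).as_matrix()
def pts(d):
    z=d["z_map"]; v,u=np.mgrid[:z.shape[0],:z.shape[1]]
    P=np.stack([(u-d["cx"])/d["fx"]*z,(v-d["cy"])/d["fy"]*z,z],-1)
    W=P@rot(d["orientation"]).T+np.array(d["eye"]); W[z==0]=np.nan
    return W
def save(im,name): cv2.imwrite("pics/"+name,cv2.cvtColor(im,cv2.COLOR_RGB2BGR))
E
python3 - <<'E'
from h import *
import pickle
for n in ("top","scene","wrist"):
    d=arm.get_image(n); pickle.dump(d,open(n+"0.pkl","wb")); save(d["img"],n+"0.png")
    print(n,d["fx"],d["cx"],d["cy"],np.round(d["eye"],3),np.round(rot(d["orientation"]),3).tolist())
print(arm.get_state())
E
```

```text
top 473.4869617740457 312.1309540818601 198.74174162988888 [ 0.325 -0.013  1.108] [[0.004, -0.985, 0.173], [-0.999, 0.002, 0.034], [-0.034, -0.173, -0.984]]
scene 453.4928370320174 322.63154438042676 206.20467651752048 [ 1.037 -0.137  0.764] [[0.265, 0.764, -0.589], [0.964, -0.215, 0.154], [-0.009, -0.609, -0.793]]
wrist 312.0265049375495 320.15645468192884 201.00121609567663 [0.105 0.62  0.374] [[0.281, 0.919, 0.276], [0.96, -0.269, -0.082], [-0.002, 0.288, -0.958]]
{'time': 0.15, 'q': array([ 1.26700369e+00,  4.23693241e-01,  1.63049661e+00, -1.15966127e-05,
        1.08861570e+00, -1.90456747e-02]), 'joint_velocities': array([-0.00087132, -0.00115229, -0.00212818,  0.00132228, -0.00165944,
       -0.00017694]), 'tau': array([-2.50613775e-04, -5.57769191e+01, -2.82018864e+01, -1.72376090e-04,
        4.85429278e-03,  4.94895389e-06]), 'ee_pos': array([0.17545046, 0.59942669, 0.23071383]), 'eef_rot': array([ 3.58497105e-04,  8.00284003e-01,  5.99620836e-01, -4.89169134e-04]), 'wrist_force': array([-0.04350422,  1.54387328,  0.63091351]), 'moment': array([0.01799866, 0.00909148, 0.00508547]), 'gripper_width': 1.0004203320419836}
```

View pics/top0.png

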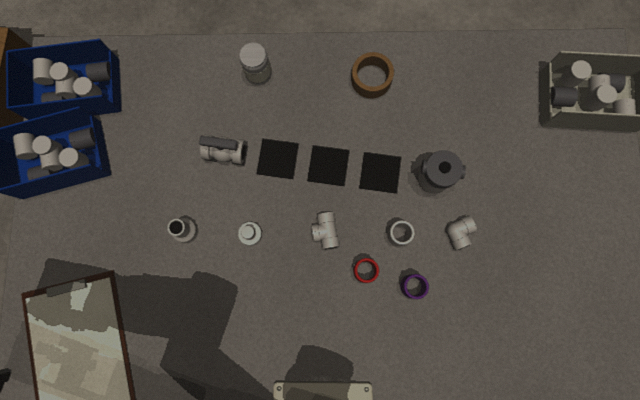

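View pics/scene0.png

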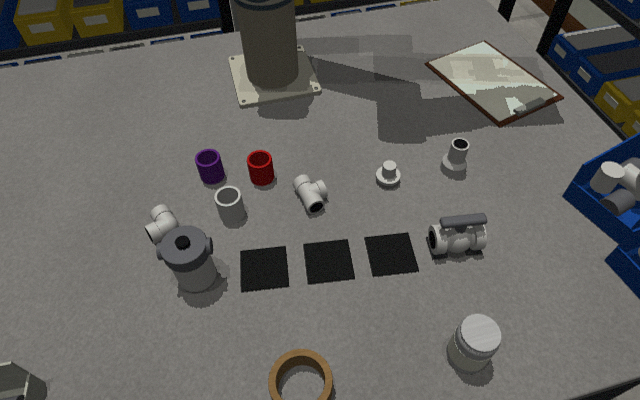

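The valve is on the left in the top view (+y side), near pixel (222,150). The pads are at (278,158), (328,166) and (381,172), and the filter is at (442,170). The loose parts are:

- reducer: (180,229)
- plug: (250,233)
- tee: (325,230), run across the row
- white coupling: (401,232)
- elbow: (461,232)

Next I'll measure positions from both views.

```bash
python3 - <<'E'
from h import *
import pickle
D={n:pickle.load(open(n+"0.pkl","rb")) for n in("top","scene")}
W={n:pts(D[n]) for n in D}
print("bench z", [np.nanmedian(W["top"][200:206,270:330,2]),np.nanmedian(W["scene"][215:225,400:420,2])])
# pads by dark colour
for n,seeds in (("top",[(278,158),(328,166),(381,172)]),("scene",[(391,254),(329,261),(264,268)])):
    m=(D[n]["img"].max(2)<28).astype(np.uint8)
    k,l,s,c=cv2.connectedComponentsWithStats(m)
    for u,v in seeds:
        i=l[v,u]; w=W[n][l==i]; ct=cv2.minAreaRect(w[:,:2].astype(np.float32)*1000)
        print(n,"pad",s[i,4],np.round(w[:,:2].mean(0),4),np.round(np.nanmedian(w[:,2]),4),np.round(ct[0],1),np.round(ct[1],1),round(ct[2],1))
seeds={"top":dict(valve=(230,152),filter=(442,170),reducer=(180,229),plug=(250,233),tee=(325,230),coup=(401,243),elbow=(461,232)),
"scene":dict(valve=(457,240),filter=(190,262),reducer=(458,155),plug=(388,178),tee=(310,192),coup=(230,212),elbow=(160,225))}
for n in W:
    m=(W[n][...,2]>0.008).astype(np.uint8); k,l,s,c=cv2.connectedComponentsWithStats(m,connectivity=4)
    for o,(u,v) in seeds[n].items():
        i=l[v,u]
        if i==0: print(n,o,"none"); continue
        w=W[n][l==i]; r=cv2.minAreaRect((w[:,:2]*1000).astype(np.float32))
        zt=np.percentile(w[:,2],98); t=w[w[:,2]>zt-0.006]; (cx,cy),rad=cv2.minEnclosingCircle((t[:,:2]*1000).astype(np.float32))
        print(n,o,s[i,4],"bbox",np.round(w.min(0),3),np.round(w.max(0),3),"rect",np.round(r[0]),np.round(r[1]),round(r[2]),"ztop",round(zt,4),"topcirc",round(cx),round(cy),round(rad,1))
E
```

```text
bench z [np.float64(0.0011990710181490893), np.float64(-0.000806789066782776)]
top pad 1077 [nan nan] 0.0049 [617.1 108.5] [79.  94.1] 75.6
top pad 1206 [nan nan] 0.005 [nan nan] [0. 0.] 0.0
top pad 1197 [nan nan] 0.0049 [nan nan] [0. 0.] 0.0
scene pad 984 [nan nan] 0.0035 [620.4 107.6] [83.5 91.5] 79.8
scene pad 933 [nan nan] 0.0036 [602.5 -13.7] [86.5 88.2] 80.7
scene pad 247565 [nan nan] -0.0004 [nan nan] [0. 0.] 0.0
top valve 1067 bbox [0.599 0.182 0.008] [0.665 0.284 0.1  ] rect [633. 233.] [98. 58.] 83 ztop 0.0964 topcirc 632 234 43.1
top filter 1477 bbox [ 0.527 -0.308  0.008] [ 0.605 -0.215  0.128] rect [ 566. -262.] [80. 85.] 34 ztop 0.1248 topcirc 567 -256 39.0
top reducer 559 bbox [0.416 0.294 0.008] [0.471 0.345 0.086] rect [442. 318.] [47. 54.] 63 ztop 0.0823 topcirc 443 322 19.5
top plug 424 bbox [0.41  0.141 0.013] [0.462 0.194 0.055] rect [436. 168.] [52. 52.] 45 ztop 0.054 topcirc 436 169 14.7
top tee 734 bbox [ 0.4   -0.038  0.009] [0.483 0.024 0.047] rect [441.  -5.] [81. 56.] 10 ztop 0.0437 topcirc 442 -14 40.3
top coup 347 bbox [ 0.408 -0.203  0.008] [ 0.461 -0.1
[... 411 characters left out ...]
1. -293.] [212.  89.] 29 ztop 0.1225 topcirc 573 -265 39.2
scene reducer 750 bbox [0.423 0.292 0.008] [0.475 0.35  0.081] rect [450. 318.] [55. 49.] 49 ztop 0.0791 topcirc 446 321 19.9
scene plug 469 bbox [0.414 0.141 0.009] [0.465 0.195 0.052] rect [441. 167.] [52. 47.] 70 ztop 0.0507 topcirc 438 169 15.4
scene tee 857 bbox [ 0.403 -0.04   0.008] [0.488 0.025 0.043] rect [444.  -6.] [84. 57.] 10 ztop 0.0405 topcirc 445 -15 41.1
scene coup 846 bbox [ 0.41  -0.203  0.008] [ 0.464 -0.15   0.062] rect [ 438. -178.] [54. 52.] 19 ztop 0.0609 topcirc 437 -177 27.0
scene elbow 3563 bbox [ 0.399 -0.348  0.008] [ 0.609 -0.215  0.126] rect [ 511. -293.] [212.  89.] 29 ztop 0.1225 topcirc 573 -265 39.2
```

```bash
cat >> h.py <<'E'
def plan(p,yaw,n=0):
    """rows (tool-frame) from the measured pose to TCP p (m), tool down, jaw yaw in deg"""
    s=arm.get_state(); A=rot(s["eef_rot"]); a=np.array(s["ee_pos"])
    y=np.radians(yaw); B=np.array([[np.cos(y),np.sin(y),0],[np.sin(y),-np.cos(y),0],[0,0,-1]])
    d=np.array(p)-a; w=R.from_matrix(A.T@B).as_rotvec()
    n=n or int(5*np.ceil(max(np.linalg.norm(d)/.048,np.linalg.norm(w)/.145,1)/5))
    print("t",round(s["time"],2),"at",np.round(a,4),"yaw",round(np.degrees(np.arctan2(A[1,0],A[0,0])),1),"rows",n)
    for i in range(n):
        T=A@R.from_rotvec(w*i/n).as_matrix(); t=T.T@d/n*1000
        print("tx %.1f ty %.1f tz %.1f w %.3f %.3f %.3f"%(*t,*(w/n)))
E
python3 - <<'E'
from h import *
import pickle
P={}
for n in("top","scene"):
    d=pickle.load(open(n+"0.pkl","rb")); W=pts(d)
    m=((d["img"].max(2)<32)&(W[...,0]>.52)&(W[...,0]<.68)&(W[...,1]>-.19)&(W[...,1]<.17)&(W[...,2]<.012)).astype(np.uint8)
    m=cv2.morphologyEx(m,cv2.MORPH_OPEN,np.ones((3,3)))
    k,l,s,c=cv2.connectedComponentsWithStats(m)
    for i in range(1,k):
        if s[i,4]>400:
            w=W[l==i]; r=cv2.minAreaRect((w[:,:2]*1000).astype(np.float32)); print(n,s[i,4],np.round(w.mean(0),4),"rect",np.round(r[0],1),np.round(r[1],1),round(r[2],1))
    for o,b in dict(red=(.3,.4,-.14,-.05),purple=(.27,.39,-.26,-.15)).items():
        I=d["img"].astype(int); q=(W[...,0]>b[0])&(W[...,0]<b[1])&(W[...,1]>b[2])&(W[...,1]<b[3])&(W[...,2]>.02)
        print(n,o,np.round(W[q].min(0),3),np.round(W[q].max(0),3))
    # tee: run direction from slices of the component
    q=(W[...,0]>.38)&(W[...,0]<.51)&(W[...,1]>-.06)&(W[...,1]<.05)&(W[...,2]>.018)
    w=W[q]; r=cv2.minAreaRect((w[:,:2]*1000).astype(np.float32)); print(n,"tee>18mm",r)
print("to above tee"); plan([.4425,-.0055,.12],-80)
E
```

```text
top 1260 [0.617 0.109 0.005] rect [617.9 109.6] [88.5 88.4] 81.8
top 1290 [ 0.5995 -0.0128  0.005 ] rect [600.3 -12.2] [88.  88.7] 81.6
top 1311 [ 0.582  -0.1359  0.0049] rect [ 582.6 -135.9] [87.5 88.4] 81.7
top red [ 0.325 -0.124  0.022] [ 0.377 -0.07   0.067]
top purple [ 0.291 -0.229  0.02 ] [ 0.343 -0.177  0.066]
top tee>18mm ((440.5072021484375, -4.924842834472656), (80.77032470703125, 56.182987213134766), 9.683198928833008)
scene 1192 [0.6233 0.1096 0.0035] rect [620.8 108.1] [87.8 90.4] 81.9
scene 980 [ 0.6039 -0.0229  0.0036] rect [603.5 -13.6] [87.8 89.6] 81.3
scene 1261 [ 0.588  -0.1367  0.0036] rect [ 585.  -137.1] [87.4 90.1] 81.9
scene red [ 0.326 -0.125  0.02 ] [ 0.382 -0.071  0.062]
scene purple [ 0.292 -0.23   0.02 ] [ 0.348 -0.178  0.062]
scene tee>18mm ((443.2163391113281, -5.6636505126953125), (83.20683288574219, 56.74088668823242), 9.86036205291748)
to above tee
t 0.15 at [0.1755 0.5994 0.2307] yaw 73.7 rows 20
tx -25.3 ty 21.3 tz 5.6 w 0.000 0.000 0.134
tx -22.2 ty 24.5 tz 5.6 w 0.000 0.000 0.134
tx -18.7 ty 27.2 tz 5.6 w 0.000 0.000 0.134
tx -14.9 ty 29.5 tz 5.6 w 0.000 0.000 0.134
tx -10.8 ty 31.2 tz 5.6 w 0.000 0.000 0.134
tx -6.6 ty 32.4 tz 5.6 w 0.000 0.000 0.134
tx -2.2 ty 33.0 tz 5.6 w 0.000 0.000 0.134
tx 2.3 ty 33.0 tz 5.5 w 0.000 0.000 0.134
tx 6.7 ty 32.4 tz 5.5 w 0.000 0.000 0.134
tx 10.9 ty 31.2 tz 5.5 w 0.000 0.000 0.134
tx 15.0 ty 29.5 tz 5.5 w 0.000 0.000 0.134
tx 18.8 ty 27.2 tz 5.5 w 0.000 0.000 0.134
tx 22.3 ty 24.4 tz 5.5 w 0.000 0.000 0.134
tx 25.3 ty 21.2 tz 5.5 w 0.000 0.000 0.134
tx 28.0 ty 17.7 tz 5.5 w 0.000 0.000 0.134
tx 30.1 ty 13.8 tz 5.5 w 0.000 0.000 0.134
tx 31.6 ty 9.6 tz 5.5 w 0.000 0.000 0.134
tx 32.6 ty 5.3 tz 5.5 w 0.000 0.000 0.134
tx 33.1 ty 0.9 tz 5.5 w 0.000 0.000 0.134
tx 32.9 ty -3.5 tz 5.5 w 0.000 0.000 0.134
```

```bash
python3 -c "
from h import *
plan([.4445,.3215,.16],-8,10)"
```

```text
t 0.15 at [0.1755 0.5994 0.2307] yaw 73.7 rows 10
tx -19.1 ty 33.6 tz 7.1 w 0.000 0.000 0.143
tx -14.1 ty 36.0 tz 7.1 w 0.000 0.000 0.143
tx -8.9 ty 37.6 tz 7.1 w 0.000 0.000 0.143
tx -3.4 ty 38.5 tz 7.1 w 0.000 0.000 0.143
tx 2.1 ty 38.6 tz 7.1 w 0.000 0.000 0.143
tx 7.5 ty 37.9 tz 7.1 w 0.000 0.000 0.143
tx 12.8 ty 36.5 tz 7.1 w 0.000 0.000 0.143
tx 17.9 ty 34.3 tz 7.1 w 0.000 0.000 0.143
tx 22.6 ty 31.4 tz 7.1 w 0.000 0.000 0.143
tx 26.8 ty 27.9 tz 7.1 w 0.000 0.000 0.143
```

Request:
jog_arm --motion '[{"tx":-19,"ty":33.5,"tz":7,"wz":0.143,"jaw":0},{"tx":-14,"ty":36,"tz":7,"wz":0.143,"jaw":0},{"tx":-9,"ty":37.5,"tz":7,"wz":0.143,"jaw":0},{"tx":-3.5,"ty":38.5,"tz":7,"wz":0.143,"jaw":0},{"tx":2,"ty":38.5,"tz":7,"wz":0.143,"jaw":0}]'

```text
$.motion[0]: bad value
```

Request:
jog_arm --motion '[{"tx":7.5,"ty":38,"tz":7,"wz":0.143,"jaw":0},{"tx":13,"ty":36.5,"tz":7,"wz":0.143,"jaw":0},{"tx":18,"ty":34.5,"tz":7,"wz":0.143,"jaw":0},{"tx":22.5,"ty":31.5,"tz":7,"wz":0.143,"jaw":0},{"tx":27,"ty":28,"tz":7,"wz":0.143,"jaw":0}]'

```text
$.motion[0]: bad value
```

Request:
jog_arm --motion '[{"jaw":0},{"jaw":0},{"jaw":0},{"jaw":0},{"jaw":0}]'

```text
$.motion[0]: bad value
```

```bash
python3 - <<'E'
from h import *
d=arm.get_image("wrist"); W=pts(d); save(d["img"],"w1.png")
b=(np.hypot(W[...,0]-.4445,W[...,1]-.3215)<.05)
t=W[b&(W[...,2]>.07)&(W[...,2]<.09)]; print("top circ",cv2.minEnclosingCircle((t[:,:2]*1000).astype(np.float32)),np.median(t[:,2]))
plan([.4445,.3215,.036],-8,5)
E
```

```text
top circ ((0.0, 0.0), 0.0) nan
t 0.2 at [0.1755 0.5995 0.2308] yaw 73.7 rows 5
tx -38.2 ty 67.3 tz 39.0 w 0.000 0.000 0.285
tx -17.8 ty 75.3 tz 39.0 w 0.000 0.000 0.285
tx 4.1 ty 77.3 tz 39.0 w 0.000 0.000 0.285
tx 25.7 ty 73.0 tz 39.0 w 0.000 0.000 0.285
tx 45.2 ty 62.8 tz 39.0 w 0.000 0.000 0.285
  return _methods._mean(a, axis=axis, dtype=dtype,
  ret = ret.dtype.type(ret / rcount)
```

View pics/w1.png

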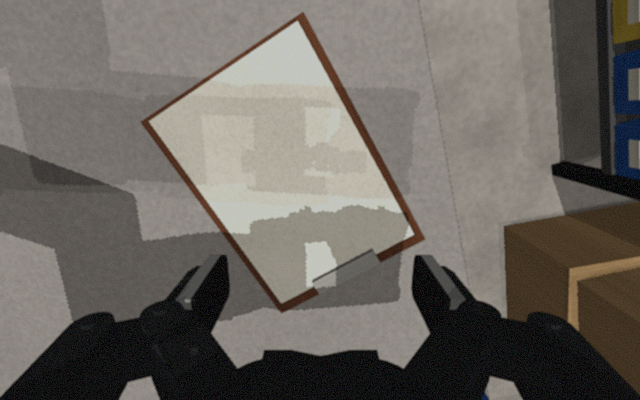

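The moves were refused, so this wrist picture only shows the start pose, with the clipboard and the open fingers. I'll retry with every field filled in.

Request:
jog_arm --motion '[{"tx":-19,"ty":33.5,"tz":7,"wx":0,"wy":0,"wz":0.143,"jaw":0},{"tx":-14,"ty":36,"tz":7,"wx":0,"wy":0,"wz":0.143,"jaw":0},{"tx":-9,"ty":37.5,"tz":7,"wx":0,"wy":0,"wz":0.143,"jaw":0},{"tx":-3.5,"ty":38.5,"tz":7,"wx":0,"wy":0,"wz":0.143,"jaw":0},{"tx":2,"ty":38.5,"tz":7,"wx":0,"wy":0,"wz":0.143,"jaw":0}]'

```text
time: 0.7
ee_pos: [0.3103, 0.4598, 0.196]
eef_rot: [0.0, 0.96, 0.279, -0.0]
wrist_force: [0.6, -0.7, 0.7]
gripper_width: 0.995
```

Request:
jog_arm --motion '[{"tx":7.5,"ty":38,"tz":7,"wx":0,"wy":0,"wz":0.143,"jaw":0},{"tx":13,"ty":36.5,"tz":7,"wx":0,"wy":0,"wz":0.143,"jaw":0},{"tx":18,"ty":34.5,"tz":7,"wx":0,"wy":0,"wz":0.143,"jaw":0},{"tx":22.5,"ty":31.5,"tz":7,"wx":0,"wy":0,"wz":0.143,"jaw":0},{"tx":27,"ty":28,"tz":7,"wx":0,"wy":0,"wz":0.143,"jaw":0}]'

```text
time: 1.2
ee_pos: [0.4449, 0.32, 0.161]
eef_rot: [-0.0, 0.997, -0.075, 0.0]
wrist_force: [0.7, 0.4, 0.8]
gripper_width: 0.999
```

```bash
python3 - <<'E'
from h import *
d=arm.get_image("wrist"); W=pts(d); save(d["img"],"w2.png")
b=(np.hypot(W[...,0]-.4445,W[...,1]-.3215)<.05)
t=W[b&(W[...,2]>.07)&(W[...,2]<.09)]; print(len(t),"top circ",cv2.minEnclosingCircle((t[:,:2]*1000).astype(np.float32)),np.median(t[:,2]))
plan([.4445,.3215,.036],-8,5)
E
```

```text
1957 top circ ((444.21478271484375, 322.591552734375), 19.073383331298828) 0.07911089393489695
t 1.25 at [0.4479 0.3165 0.1601] yaw -9.1 rows 5
tx -0.8 ty -0.9 tz 24.8 w 0.000 -0.000 -0.004
tx -0.8 ty -0.9 tz 24.8 w 0.000 -0.000 -0.004
tx -0.8 ty -0.9 tz 24.8 w 0.000 -0.000 -0.004
tx -0.8 ty -0.9 tz 24.8 w 0.000 -0.000 -0.004
tx -0.8 ty -0.9 tz 24.8 w 0.000 -0.000 -0.004
```

View pics/w2.png

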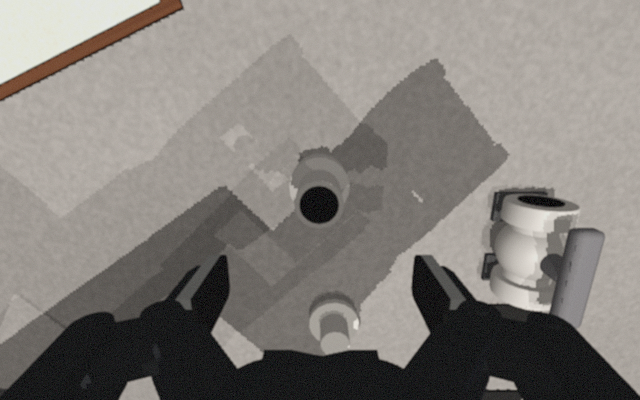

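The wrist view shows the reducer's opening at (320,205), and its depth gives (0.444, 0.322, 0.079). That agrees with the fixed cameras, so I'll descend and grip.

Request:
jog_arm --motion '[{"tx":-4,"ty":-5,"tz":24,"wx":0,"wy":0,"wz":-0.02,"jaw":0},{"tx":0,"ty":0,"tz":35,"wx":0,"wy":0,"wz":0,"jaw":0},{"tx":0,"ty":0,"tz":35,"wx":0,"wy":0,"wz":0,"jaw":0},{"tx":0,"ty":0,"tz":30,"wx":0,"wy":0,"wz":0,"jaw":0},{"tx":0,"ty":0,"tz":0,"wx":0,"wy":0,"wz":0,"jaw":0}]' --squeeze 50

```text
time: 1.75
ee_pos: [0.4383, 0.325, 0.0338]
eef_rot: [0.002, 0.998, -0.062, -0.003]
wrist_force: [-0.1, -0.8, -0.5]
gripper_width: 0.998
```

Request:
jog_arm --motion '[{"tx":0,"ty":0,"tz":0,"wx":0,"wy":0,"wz":0,"jaw":1},{"tx":0,"ty":0,"tz":0,"wx":0,"wy":0,"wz":0,"jaw":1},{"tx":0,"ty":0,"tz":0,"wx":0,"wy":0,"wz":0,"jaw":1},{"tx":0,"ty":0,"tz":0,"wx":0,"wy":0,"wz":0,"jaw":1},{"tx":0,"ty":0,"tz":0,"wx":0,"wy":0,"wz":0,"jaw":1}]'

```text
time: 2.25
ee_pos: [0.442, 0.3276, 0.0392]
eef_rot: [-0.001, 0.998, -0.062, 0.001]
wrist_force: [-0.6, -1.3, 7.3]
gripper_width: 0.432
```

Request:
jog_arm --motion '[{"tx":0,"ty":0,"tz":0,"wx":0,"wy":0,"wz":0,"jaw":1},{"tx":0,"ty":0,"tz":0,"wx":0,"wy":0,"wz":0,"jaw":1},{"tx":0,"ty":0,"tz":0,"wx":0,"wy":0,"wz":0,"jaw":1},{"tx":0,"ty":0,"tz":0,"wx":0,"wy":0,"wz":0,"jaw":1},{"tx":0,"ty":0,"tz":0,"wx":0,"wy":0,"wz":0,"jaw":1}]'

```text
time: 2.75
ee_pos: [0.4419, 0.3275, 0.0392]
eef_rot: [-0.001, 0.998, -0.062, 0.001]
wrist_force: [-0.6, -0.9, 6.8]
gripper_width: 0.433
```

Request:
jog_arm --motion '[{"tx":0,"ty":0,"tz":-20,"wx":0,"wy":0,"wz":0,"jaw":1},{"tx":0,"ty":0,"tz":-35,"wx":0,"wy":0,"wz":0,"jaw":1},{"tx":0,"ty":0,"tz":-45,"wx":0,"wy":0,"wz":0,"jaw":1},{"tx":0,"ty":0,"tz":-45,"wx":0,"wy":0,"wz":0,"jaw":1},{"tx":0,"ty":0,"tz":-20,"wx":0,"wy":0,"wz":0,"jaw":1}]'

```text
time: 3.25
ee_pos: [0.4424, 0.3279, 0.2075]
eef_rot: [-0.002, 0.998, -0.062, 0.003]
wrist_force: [0.9, -0.0, -1.1]
gripper_width: 0.431
```

```bash
python3 - <<'E'
from h import *
for i in range(3): d=arm.get_image("wrist")
print(arm.get_state()["gripper_width"],arm.get_state()["wrist_force"])
plan([.584,-.131,.19],-8,15)
E
```

```text
0.43283394712811507 [ 0.00924685  0.37209204 -1.71586268]
t 3.4 at [0.4416 0.3273 0.2044] yaw -7.1 rows 15
tx 13.2 ty 29.1 tz 0.9 w -0.000 -0.000 0.001
tx 13.2 ty 29.1 tz 0.9 w -0.000 -0.000 0.001
tx 13.3 ty 29.1 tz 0.9 w -0.000 -0.000 0.001
tx 13.3 ty 29.1 tz 0.9 w -0.000 -0.000 0.001
tx 13.3 ty 29.1 tz 0.9 w -0.000 -0.000 0.001
tx 13.4 ty 29.1 tz 0.9 w -0.000 -0.000 0.001
tx 13.4 ty 29.1 tz 0.9 w -0.000 -0.000 0.001
tx 13.4 ty 29.0 tz 0.9 w -0.000 -0.000 0.001
tx 13.4 ty 29.0 tz 0.9 w -0.000 -0.000 0.001
tx 13.5 ty 29.0 tz 0.9 w -0.000 -0.000 0.001
tx 13.5 ty 29.0 tz 0.9 w -0.000 -0.000 0.001
tx 13.5 ty 29.0 tz 1.0 w -0.000 -0.000 0.001
tx 13.6 ty 29.0 tz 1.0 w -0.000 -0.000 0.001
tx 13.6 ty 29.0 tz 1.0 w -0.000 -0.000 0.001
tx 13.6 ty 28.9 tz 1.0 w -0.000 -0.000 0.001
```

Request:
jog_arm --motion '[{"tx":7,"ty":15,"tz":1,"wx":0,"wy":0,"wz":0.003,"jaw":1},{"tx":13,"ty":29,"tz":1,"wx":0,"wy":0,"wz":0.003,"jaw":1},{"tx":15,"ty":33,"tz":1,"wx":0,"wy":0,"wz":0.003,"jaw":1},{"tx":16,"ty":34,"tz":1,"wx":0,"wy":0,"wz":0.003,"jaw":1},{"tx":16,"ty":34,"tz":1,"wx":0,"wy":0,"wz":0.003,"jaw":1}]'

```text
time: 3.9
ee_pos: [0.4873, 0.1717, 0.1954]
eef_rot: [0.001, 0.998, -0.069, -0.002]
wrist_force: [-0.2, 0.6, -1.0]
gripper_width: 0.434
```

Request:
jog_arm --motion '[{"tx":16,"ty":34,"tz":1,"wx":0,"wy":0,"wz":0,"jaw":1},{"tx":16,"ty":34,"tz":1,"wx":0,"wy":0,"wz":0,"jaw":1},{"tx":16,"ty":34,"tz":1,"wx":0,"wy":0,"wz":0,"jaw":1},{"tx":16,"ty":34,"tz":1,"wx":0,"wy":0,"wz":0,"jaw":1},{"tx":15,"ty":33,"tz":1,"wx":0,"wy":0,"wz":0,"jaw":1}]'

```text
time: 4.4
ee_pos: [0.5419, -0.0065, 0.1903]
eef_rot: [0.0, 0.998, -0.07, -0.002]
wrist_force: [0.3, 0.5, -1.8]
gripper_width: 0.436
```

Request:
jog_arm --motion '[{"tx":14,"ty":31,"tz":1,"wx":0,"wy":0,"wz":0,"jaw":1},{"tx":13,"ty":28,"tz":1,"wx":0,"wy":0,"wz":0,"jaw":1},{"tx":10,"ty":20,"tz":1,"wx":0,"wy":0,"wz":0,"jaw":1},{"tx":5,"ty":8,"tz":1,"wx":0,"wy":0,"wz":0,"jaw":1},{"tx":0,"ty":0,"tz":0,"wx":0,"wy":0,"wz":0,"jaw":1}]'

```text
time: 4.9
ee_pos: [0.5718, -0.0972, 0.1867]
eef_rot: [-0.0, 0.998, -0.07, -0.001]
wrist_force: [0.2, 0.1, -0.5]
gripper_width: 0.433
```

```bash
python3 - <<'E'
from h import *
for i in range(4): d=arm.get_image("wrist")
save(d["img"],"w3.png"); W=pts(d)
t=W[(W[...,2]>.155)&(W[...,2]<.26)&(np.hypot(W[...,0]-.584,W[...,1]+.137)<.04)]
print("held top?",np.round(np.nanpercentile(t[:,2],[50,90,98]),4))
q=t[t[:,2]>np.percentile(t[:,2],98)-.004]; print(cv2.minEnclosingCircle((q[:,:2]*1000).astype(np.float32)))
plan([.584,-.131,.046],-8,5)
E
```

```text
held top? [0.2278 0.2457 0.2547]
((613.0422973632812, -111.10226440429688), 2.7063663005828857)
t 5.1 at [ 0.572  -0.095   0.1879] yaw -7.9 rows 5
tx 3.4 ty 6.8 tz 28.4 w -0.000 0.000 0.000
tx 3.4 ty 6.8 tz 28.4 w -0.000 0.000 0.000
tx 3.4 ty 6.8 tz 28.4 w -0.000 0.000 0.000
tx 3.4 ty 6.8 tz 28.4 w -0.000 0.000 0.000
tx 3.4 ty 6.8 tz 28.4 w -0.000 0.000 0.000
```

View pics/w3.png

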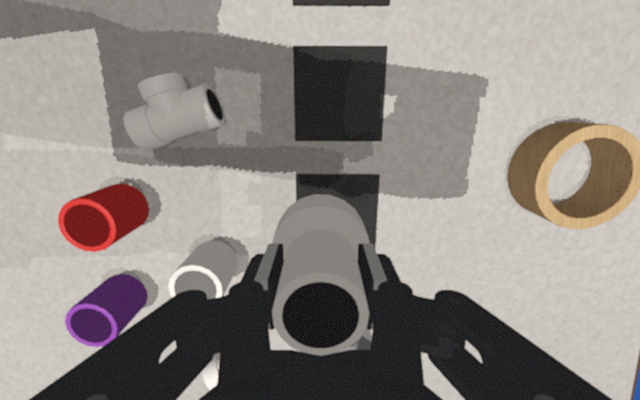

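```bash
python3 - <<'E'
from h import *
d=arm.get_image("wrist"); W=pts(d)
b=np.zeros(W.shape[:2],bool); b[275:360,262:378]=1
q=b&(d["img"].min(2)>90)&(W[...,2]>.20)
w=W[q]; print(len(w),np.round(np.percentile(w[:,2],[5,50,95]),4))
t=w[abs(w[:,2]-np.percentile(w[:,2],90))<.005]; print(cv2.minEnclosingCircle((t[:,:2]*1000).astype(np.float32)))
print(np.round(W[282,300:345:15],3).tolist(),np.round(W[345,300:345:15],3).tolist(),np.round(W[315,[276,363]],3).tolist())
s=arm.get_state(); print(s["ee_pos"],s["eef_rot"])
E
```

```text
2846 [0.2215 0.2274 0.2285]
((571.7398681640625, -94.24456024169922), 24.57791519165039)
[[0.566, -0.084, 0.226], [0.572, -0.084, 0.228], [0.577, -0.085, 0.228]] [[0.562, -0.111, 0.228], [0.567, -0.113, 0.228], [0.573, -0.113, 0.228]] [[0.554, -0.096, 0.228], [0.588, -0.102, 0.227]]
[ 0.5722418  -0.09502013  0.18815647] [-9.38491424e-05  9.97628980e-01 -6.88208814e-02 -3.09062174e-04]
```

Request:
jog_arm --motion '[{"tx":5,"ty":10,"tz":0,"wx":0,"wy":0,"wz":0,"jaw":1},{"tx":8,"ty":15.5,"tz":10,"wx":0,"wy":0,"wz":0,"jaw":1},{"tx":5,"ty":10,"tz":20,"wx":0,"wy":0,"wz":0,"jaw":1},{"tx":0,"ty":0,"tz":30,"wx":0,"wy":0,"wz":0,"jaw":1},{"tx":0,"ty":0,"tz":30,"wx":0,"wy":0,"wz":0,"jaw":1}]'

```text
time: 5.65
ee_pos: [0.5864, -0.1354, 0.0972]
eef_rot: [0.0, 0.998, -0.07, 0.001]
wrist_force: [-0.4, -0.8, -0.9]
gripper_width: 0.434
```

Request:
jog_arm --motion '[{"tx":0,"ty":0,"tz":24,"wx":0,"wy":0,"wz":0,"jaw":1},{"tx":0,"ty":0,"tz":15,"wx":0,"wy":0,"wz":0,"jaw":1},{"tx":0,"ty":0,"tz":8,"wx":0,"wy":0,"wz":0,"jaw":1},{"tx":0,"ty":0,"tz":0,"wx":0,"wy":0,"wz":0,"jaw":1},{"tx":0,"ty":0,"tz":0,"wx":0,"wy":0,"wz":0,"jaw":1}]'

```text
time: 6.15
ee_pos: [0.5863, -0.134, 0.052]
eef_rot: [0.0, 0.998, -0.069, 0.001]
wrist_force: [0.6, 1.0, -1.5]
gripper_width: 0.431
```

Request:
jog_arm --motion '[{"tx":0,"ty":0,"tz":2,"wx":0,"wy":0,"wz":0,"jaw":1},{"tx":0,"ty":0,"tz":2,"wx":0,"wy":0,"wz":0,"jaw":1},{"tx":0,"ty":0,"tz":1,"wx":0,"wy":0,"wz":0,"jaw":1},{"tx":0,"ty":0,"tz":0,"wx":0,"wy":0,"wz":0,"jaw":1},{"tx":0,"ty":0,"tz":0,"wx":0,"wy":0,"wz":0,"jaw":1}]'

```text
time: 6.65
ee_pos: [0.5857, -0.1337, 0.0465]
eef_rot: [0.0, 0.998, -0.069, 0.0]
wrist_force: [0.2, 0.1, -1.1]
gripper_width: 0.432
```

Request:
jog_arm --motion '[{"tx":0,"ty":0,"tz":1,"wx":0,"wy":0,"wz":0,"jaw":1},{"tx":0,"ty":0,"tz":1,"wx":0,"wy":0,"wz":0,"jaw":1},{"tx":0,"ty":0,"tz":1,"wx":0,"wy":0,"wz":0,"jaw":1},{"tx":0,"ty":0,"tz":0,"wx":0,"wy":0,"wz":0,"jaw":1},{"tx":0,"ty":0,"tz":0,"wx":0,"wy":0,"wz":0,"jaw":1}]'

```text
time: 7.15
ee_pos: [0.5856, -0.1337, 0.0433]
eef_rot: [-0.0, 0.998, -0.069, -0.0]
wrist_force: [0.4, -0.0, -0.5]
gripper_width: 0.434
```

Request:
jog_arm --motion '[{"tx":0,"ty":0,"tz":1,"wx":0,"wy":0,"wz":0,"jaw":1},{"tx":0,"ty":0,"tz":0,"wx":0,"wy":0,"wz":0,"jaw":1},{"tx":0,"ty":0,"tz":0,"wx":0,"wy":0,"wz":0,"jaw":0.5},{"tx":0,"ty":0,"tz":0,"wx":0,"wy":0,"wz":0,"jaw":0.3},{"tx":0,"ty":0,"tz":0,"wx":0,"wy":0,"wz":0,"jaw":0.1}]'

```text
time: 7.65
ee_pos: [0.5856, -0.1337, 0.0422]
eef_rot: [-0.0, 0.998, -0.069, -0.0]
wrist_force: [-0.0, -0.4, -0.7]
gripper_width: 0.82
```

Request:
jog_arm --motion '[{"tx":0,"ty":0,"tz":0,"wx":0,"wy":0,"wz":0,"jaw":0},{"tx":0,"ty":0,"tz":0,"wx":0,"wy":0,"wz":0,"jaw":0},{"tx":0,"ty":0,"tz":0,"wx":0,"wy":0,"wz":0,"jaw":0},{"tx":0,"ty":0,"tz":-20,"wx":0,"wy":0,"wz":0,"jaw":0},{"tx":0,"ty":0,"tz":-40,"wx":0,"wy":0,"wz":0,"jaw":0}]'

```text
time: 8.15
ee_pos: [0.5832, -0.1331, 0.1001]
eef_rot: [-0.001, 0.998, -0.069, -0.003]
wrist_force: [-0.2, 0.6, -0.1]
gripper_width: 0.997
```

Request:
jog_arm --motion '[{"tx":0,"ty":0,"tz":-40,"wx":0,"wy":0,"wz":0,"jaw":0},{"tx":0,"ty":0,"tz":-40,"wx":0,"wy":0,"wz":0,"jaw":0},{"tx":0,"ty":0,"tz":0,"wx":0,"wy":0,"wz":0,"jaw":0},{"tx":0,"ty":0,"tz":0,"wx":0,"wy":0,"wz":0,"jaw":0},{"tx":0,"ty":0,"tz":0,"wx":0,"wy":0,"wz":0,"jaw":0}]'

```text
time: 8.65
ee_pos: [0.5846, -0.1335, 0.1811]
eef_rot: [-0.0, 0.998, -0.069, -0.001]
wrist_force: [0.5, 0.0, -0.3]
gripper_width: 1.002
```

```bash
python3 - <<'E'
from h import *
for n in ("wrist","scene","top"):
    d=arm.get_image(n); W=pts(d)
    t=W[(W[...,2]>.072)&(W[...,2]<.092)&(np.hypot(W[...,0]-.585,W[...,1]+.137)<.045)]
    print(n,len(t),cv2.minEnclosingCircle((t[:,:2]*1000).astype(np.float32)) if len(t) else "",np.median(t[:,2]) if len(t) else "")
plan([.4365,-.1765,.16],-8,5)
E
```

```text
wrist 1714 ((585.0872802734375, -138.69969177246094), 19.161972045898438) 0.08312975761794086
scene 361 ((585.9539184570312, -139.24404907226562), 19.881685256958008) 0.08172860316539876
top 0  
t 8.8 at [ 0.5847 -0.1335  0.1807] yaw -8.0 rows 5
tx -28.1 ty 12.6 tz 4.2 w -0.000 0.001 0.000
tx -28.1 ty 12.6 tz 4.2 w -0.000 0.001 0.000
tx -28.1 ty 12.6 tz 4.2 w -0.000 0.001 0.000
tx -28.1 ty 12.6 tz 4.2 w -0.000 0.001 0.000
tx -28.1 ty 12.6 tz 4.2 w -0.000 0.001 0.000
```

The reducer stands at (0.585, −0.139), about 2 mm off the pad centre, with its top at 0.083. Next is the coupling.

Request:
jog_arm --motion '[{"tx":-18,"ty":8,"tz":0,"wx":0,"wy":0,"wz":0,"jaw":0},{"tx":-40,"ty":18,"tz":4,"wx":0,"wy":0,"wz":0,"jaw":0},{"tx":-42,"ty":19,"tz":6,"wx":0,"wy":0,"wz":0,"jaw":0},{"tx":-30,"ty":13,"tz":6,"wx":0,"wy":0,"wz":0,"jaw":0},{"tx":-10,"ty":5,"tz":5,"wx":0,"wy":0,"wz":0,"jaw":0}]'

```text
time: 9.3
ee_pos: [0.4345, -0.1765, 0.16]
eef_rot: [-0.001, 0.998, -0.07, -0.002]
wrist_force: [0.0, -0.3, 0.3]
gripper_width: 0.998
```

Request:
jog_arm --motion '[{"tx":0,"ty":0,"tz":20,"wx":0,"wy":0,"wz":0,"jaw":0},{"tx":0,"ty":0,"tz":10,"wx":0,"wy":0,"wz":0,"jaw":0},{"tx":0,"ty":0,"tz":0,"wx":0,"wy":0,"wz":0,"jaw":0},{"tx":0,"ty":0,"tz":0,"wx":0,"wy":0,"wz":0,"jaw":0},{"tx":0,"ty":0,"tz":0,"wx":0,"wy":0,"wz":0,"jaw":0}]'

```text
time: 9.8
ee_pos: [0.4391, -0.1767, 0.1317]
eef_rot: [0.0, 0.998, -0.069, 0.0]
wrist_force: [0.6, -0.5, 0.3]
gripper_width: 1.001
```

```bash
python3 - <<'E'
from h import *
d=arm.get_image("wrist"); W=pts(d)
t=W[(W[...,2]>.053)&(W[...,2]<.07)&(np.hypot(W[...,0]-.437,W[...,1]+.177)<.045)]
print(len(t),cv2.minEnclosingCircle((t[:,:2]*1000).astype(np.float32)),np.median(t[:,2]))
plan([.437,-.177,.014],-8,5)
E
```

```text
1882 ((435.10736083984375, -176.2951202392578), 26.88370132446289) 0.060337194592780224
t 9.85 at [ 0.439  -0.1767  0.1318] yaw -7.9 rows 5
tx -0.4 ty 0.1 tz 23.6 w 0.000 -0.000 0.000
tx -0.4 ty 0.1 tz 23.6 w 0.000 -0.000 0.000
tx -0.4 ty 0.1 tz 23.6 w 0.000 -0.000 0.000
tx -0.4 ty 0.1 tz 23.6 w 0.000 -0.000 0.000
tx -0.4 ty 0.1 tz 23.6 w 0.000 -0.000 0.000
```

Request:
jog_arm --motion '[{"tx":-3.5,"ty":0,"tz":22,"wx":0,"wy":0,"wz":0,"jaw":0},{"tx":0,"ty":0,"tz":35,"wx":0,"wy":0,"wz":0,"jaw":0},{"tx":0,"ty":0,"tz":35,"wx":0,"wy":0,"wz":0,"jaw":0},{"tx":0,"ty":0,"tz":18,"wx":0,"wy":0,"wz":0,"jaw":0},{"tx":0,"ty":0,"tz":4,"wx":0,"wy":0,"wz":0,"jaw":0}]' --squeeze 40

```text
time: 10.35
ee_pos: [0.434, -0.1758, 0.0158]
eef_rot: [-0.0, 0.998, -0.069, -0.001]
wrist_force: [-0.3, 0.1, -0.0]
gripper_width: 1.005
```

Request:
jog_arm --motion '[{"tx":0,"ty":0,"tz":0,"wx":0,"wy":0,"wz":0,"jaw":0},{"tx":0,"ty":0,"tz":0,"wx":0,"wy":0,"wz":0,"jaw":0},{"tx":0,"ty":0,"tz":0,"wx":0,"wy":0,"wz":0,"jaw":1},{"tx":0,"ty":0,"tz":0,"wx":0,"wy":0,"wz":0,"jaw":1},{"tx":0,"ty":0,"tz":0,"wx":0,"wy":0,"wz":0,"jaw":1}]'

```text
time: 10.85
ee_pos: [0.4353, -0.1765, 0.0185]
eef_rot: [0.0, 0.998, -0.069, 0.001]
wrist_force: [-1.1, 0.4, 7.9]
gripper_width: 0.627
```

Request:
jog_arm --motion '[{"tx":0,"ty":0,"tz":0,"wx":0,"wy":0,"wz":0,"jaw":1},{"tx":0,"ty":0,"tz":0,"wx":0,"wy":0,"wz":0,"jaw":1},{"tx":0,"ty":0,"tz":0,"wx":0,"wy":0,"wz":0,"jaw":1},{"tx":0,"ty":0,"tz":0,"wx":0,"wy":0,"wz":0,"jaw":1},{"tx":0,"ty":0,"tz":0,"wx":0,"wy":0,"wz":0,"jaw":1}]'

```text
time: 11.35
ee_pos: [0.4353, -0.1765, 0.0185]
eef_rot: [0.0, 0.998, -0.069, 0.001]
wrist_force: [-1.3, 0.7, 10.0]
gripper_width: 0.624
```

Request:
jog_arm --motion '[{"tx":0,"ty":0,"tz":-15,"wx":0,"wy":0,"wz":0,"jaw":1},{"tx":0,"ty":0,"tz":-30,"wx":0,"wy":0,"wz":0,"jaw":1},{"tx":0,"ty":0,"tz":-40,"wx":0,"wy":0,"wz":0,"jaw":1},{"tx":0,"ty":0,"tz":-40,"wx":0,"wy":0,"wz":0,"jaw":1},{"tx":0,"ty":0,"tz":-35,"wx":0,"wy":0,"wz":0,"jaw":1}]'

```text
time: 11.85
ee_pos: [0.4347, -0.1762, 0.1796]
eef_rot: [0.0, 0.998, -0.069, 0.001]
wrist_force: [0.3, -0.4, -0.6]
gripper_width: 0.625
```

```bash
python3 - <<'E'
from h import *
for i in range(4): d=arm.get_image("wrist")
s=arm.get_state(); print(s["gripper_width"],s["wrist_force"])
plan([.602,-.013,.16],-8,10)
E
```

```text
0.6234234405067139 [-0.44436001  0.3221004  -0.6392225 ]
t 12.05 at [ 0.435  -0.1763  0.1782] yaw -8.0 rows 10
tx 14.3 ty -18.5 tz 1.8 w 0.000 -0.000 0.000
tx 14.3 ty -18.5 tz 1.8 w 0.000 -0.000 0.000
tx 14.3 ty -18.5 tz 1.8 w 0.000 -0.000 0.000
tx 14.3 ty -18.5 tz 1.8 w 0.000 -0.000 0.000
tx 14.3 ty -18.5 tz 1.8 w 0.000 -0.000 0.000
tx 14.3 ty -18.5 tz 1.8 w 0.000 -0.000 0.000
tx 14.3 ty -18.5 tz 1.8 w 0.000 -0.000 0.000
tx 14.3 ty -18.5 tz 1.8 w 0.000 -0.000 0.000
tx 14.3 ty -18.5 tz 1.8 w 0.000 -0.000 0.000
tx 14.3 ty -18.5 tz 1.8 w 0.000 -0.000 0.000
```

Request:
jog_arm --motion '[{"tx":8,"ty":-10,"tz":2,"wx":0,"wy":0,"wz":0,"jaw":1},{"tx":17,"ty":-22,"tz":2,"wx":0,"wy":0,"wz":0,"jaw":1},{"tx":23,"ty":-30,"tz":2,"wx":0,"wy":0,"wz":0,"jaw":1},{"tx":25,"ty":-32,"tz":2,"wx":0,"wy":0,"wz":0,"jaw":1},{"tx":25,"ty":-32,"tz":2,"wx":0,"wy":0,"wz":0,"jaw":1}]'

```text
time: 12.55
ee_pos: [0.5496, -0.063, 0.1651]
eef_rot: [-0.0, 0.998, -0.07, -0.002]
wrist_force: [0.6, -0.9, -1.5]
gripper_width: 0.624
```

Request:
jog_arm --motion '[{"tx":22,"ty":-29,"tz":2,"wx":0,"wy":0,"wz":0,"jaw":1},{"tx":15,"ty":-20,"tz":2,"wx":0,"wy":0,"wz":0,"jaw":1},{"tx":8,"ty":-10,"tz":4,"wx":0,"wy":0,"wz":0,"jaw":1},{"tx":0,"ty":0,"tz":20,"wx":0,"wy":0,"wz":0,"jaw":1},{"tx":0,"ty":0,"tz":30,"wx":0,"wy":0,"wz":0,"jaw":1}]'

```text
time: 13.05
ee_pos: [0.6026, -0.0123, 0.1084]
eef_rot: [0.0, 0.998, -0.069, 0.001]
wrist_force: [0.2, 0.3, -0.8]
gripper_width: 0.624
```

Request:
jog_arm --motion '[{"tx":0,"ty":0,"tz":30,"wx":0,"wy":0,"wz":0,"jaw":1},{"tx":0,"ty":0,"tz":20,"wx":0,"wy":0,"wz":0,"jaw":1},{"tx":0,"ty":0,"tz":10,"wx":0,"wy":0,"wz":0,"jaw":1},{"tx":0,"ty":0,"tz":0,"wx":0,"wy":0,"wz":0,"jaw":1},{"tx":0,"ty":0,"tz":0,"wx":0,"wy":0,"wz":0,"jaw":1}]'

```text
time: 13.55
ee_pos: [0.6021, -0.0129, 0.0494]
eef_rot: [0.0, 0.998, -0.07, -0.0]
wrist_force: [0.1, -0.1, -1.0]
gripper_width: 0.623
```

```bash
python3 -c "
from h import *
arm.get_image('top');arm.get_image('top')
plan([.602,-.013,.023],-8,5)"
```

```text
t 13.65 at [ 0.6028 -0.0129  0.0504] yaw -8.0 rows 5
tx -0.2 ty 0.0 tz 5.5 w -0.000 -0.000 0.000
tx -0.2 ty 0.0 tz 5.5 w -0.000 -0.000 0.000
tx -0.2 ty 0.0 tz 5.5 w -0.000 -0.000 0.000
tx -0.2 ty 0.0 tz 5.5 w -0.000 -0.000 0.000
tx -0.2 ty 0.0 tz 5.5 w -0.000 -0.000 0.000
```

Request:
jog_arm --motion '[{"tx":0,"ty":0,"tz":12,"wx":0,"wy":0,"wz":0,"jaw":1},{"tx":0,"ty":0,"tz":8,"wx":0,"wy":0,"wz":0,"jaw":1},{"tx":0,"ty":0,"tz":4,"wx":0,"wy":0,"wz":0,"jaw":1},{"tx":0,"ty":0,"tz":2,"wx":0,"wy":0,"wz":0,"jaw":1},{"tx":0,"ty":0,"tz":1,"wx":0,"wy":0,"wz":0,"jaw":1}]'

```text
time: 14.15
ee_pos: [0.6015, -0.0128, 0.0225]
eef_rot: [0.0, 0.998, -0.069, -0.001]
wrist_force: [-5.3, 0.1, 14.0]
gripper_width: 0.621
```

Request:
jog_arm --motion '[{"tx":0,"ty":0,"tz":0.5,"wx":0,"wy":0,"wz":0,"jaw":1},{"tx":0,"ty":0,"tz":0.5,"wx":0,"wy":0,"wz":0,"jaw":1},{"tx":0,"ty":0,"tz":0.5,"wx":0,"wy":0,"wz":0,"jaw":1},{"tx":0,"ty":0,"tz":0,"wx":0,"wy":0,"wz":0,"jaw":1},{"tx":0,"ty":0,"tz":0,"wx":0,"wy":0,"wz":0,"jaw":1}]'

```text
time: 14.65
ee_pos: [0.6015, -0.0128, 0.0225]
eef_rot: [0.0, 0.998, -0.069, -0.0]
wrist_force: [-7.7, 0.9, 18.2]
gripper_width: 0.622
```

Contact. I'll open the jaws, rise, and look.

Request:
jog_arm --motion '[{"tx":0,"ty":0,"tz":-1.5,"wx":0,"wy":0,"wz":0,"jaw":1},{"tx":0,"ty":0,"tz":0,"wx":0,"wy":0,"wz":0,"jaw":1},{"tx":0,"ty":0,"tz":0,"wx":0,"wy":0,"wz":0,"jaw":0.3},{"tx":0,"ty":0,"tz":0,"wx":0,"wy":0,"wz":0,"jaw":0.1},{"tx":0,"ty":0,"tz":0,"wx":0,"wy":0,"wz":0,"jaw":0}]'

```text
time: 15.15
ee_pos: [0.6019, -0.0128, 0.0221]
eef_rot: [0.0, 0.998, -0.069, -0.0]
wrist_force: [-0.8, -0.0, 0.3]
gripper_width: 0.994
```

Request:
jog_arm --motion '[{"tx":0,"ty":0,"tz":0,"wx":0,"wy":0,"wz":0,"jaw":0},{"tx":0,"ty":0,"tz":0,"wx":0,"wy":0,"wz":0,"jaw":0},{"tx":0,"ty":0,"tz":-20,"wx":0,"wy":0,"wz":0,"jaw":0},{"tx":0,"ty":0,"tz":-40,"wx":0,"wy":0,"wz":0,"jaw":0},{"tx":0,"ty":0,"tz":-40,"wx":0,"wy":0,"wz":0,"jaw":0}]'

```text
time: 15.65
ee_pos: [0.6012, -0.0128, 0.1226]
eef_rot: [0.0, 0.998, -0.069, -0.001]
wrist_force: [1.5, -0.5, 1.0]
gripper_width: 0.999
```

Request:
jog_arm --motion '[{"tx":0,"ty":0,"tz":-25,"wx":0,"wy":0,"wz":0,"jaw":0},{"tx":0,"ty":0,"tz":-10,"wx":0,"wy":0,"wz":0,"jaw":0},{"tx":0,"ty":0,"tz":0,"wx":0,"wy":0,"wz":0,"jaw":0},{"tx":0,"ty":0,"tz":0,"wx":0,"wy":0,"wz":0,"jaw":0},{"tx":0,"ty":0,"tz":0,"wx":0,"wy":0,"wz":0,"jaw":0}]'

```text
time: 16.15
ee_pos: [0.6008, -0.0128, 0.1554]
eef_rot: [0.0, 0.998, -0.069, -0.002]
wrist_force: [-0.2, 0.9, 0.4]
gripper_width: 0.996
```

```bash
python3 - <<'E'
from h import *
for n in ("wrist","scene"):
    d=arm.get_image(n); W=pts(d)
    t=W[(W[...,2]>.057)&(W[...,2]<.073)&(np.hypot(W[...,0]-.602,W[...,1]+.013)<.045)]
    print(n,len(t),cv2.minEnclosingCircle((t[:,:2]*1000).astype(np.float32)),np.median(t[:,2]))
plan([.437,.169,.12],-8,10)
E
```

```text
wrist 1589 ((602.57568359375, -12.600577354431152), 26.918319702148438) 0.06430652660652539
scene 287 ((603.3175048828125, -14.058653831481934), 27.301837921142578) 0.06277567463039002
t 16.25 at [ 0.6011 -0.0128  0.1557] yaw -8.0 rows 10
tx -18.8 ty -15.7 tz 3.6 w 0.000 0.000 0.000
tx -18.8 ty -15.7 tz 3.6 w 0.000 0.000 0.000
tx -18.8 ty -15.7 tz 3.6 w 0.000 0.000 0.000
tx -18.8 ty -15.7 tz 3.6 w 0.000 0.000 0.000
tx -18.8 ty -15.7 tz 3.6 w 0.000 0.000 0.000
tx -18.8 ty -15.7 tz 3.6 w 0.000 0.000 0.000
tx -18.8 ty -15.7 tz 3.6 w 0.000 0.000 0.000
tx -18.8 ty -15.7 tz 3.6 w 0.000 0.000 0.000
tx -18.8 ty -15.7 tz 3.6 w 0.000 0.000 0.000
tx -18.8 ty -15.7 tz 3.6 w 0.000 0.000 0.000
```

The coupling is at (0.602, −0.013), centred on the pad, with its rim at 0.064. Next is the plug.

Request:
jog_arm --motion '[{"tx":-15,"ty":-12,"tz":0,"wx":0,"wy":0,"wz":0,"jaw":0},{"tx":-30,"ty":-25,"tz":3,"wx":0,"wy":0,"wz":0,"jaw":0},{"tx":-35,"ty":-29,"tz":7,"wx":0,"wy":0,"wz":0,"jaw":0},{"tx":-35,"ty":-29,"tz":8,"wx":0,"wy":0,"wz":0,"jaw":0},{"tx":-35,"ty":-29,"tz":8,"wx":0,"wy":0,"wz":0,"jaw":0}]'

```text
time: 16.75
ee_pos: [0.4691, 0.1316, 0.1304]
eef_rot: [0.0, 0.998, -0.07, -0.0]
wrist_force: [-0.3, 0.9, -0.1]
gripper_width: 1.002
```

Request:
jog_arm --motion '[{"tx":-25,"ty":-21,"tz":5,"wx":0,"wy":0,"wz":0,"jaw":0},{"tx":-13,"ty":-12,"tz":5,"wx":0,"wy":0,"wz":0,"jaw":0},{"tx":0,"ty":0,"tz":0,"wx":0,"wy":0,"wz":0,"jaw":0},{"tx":0,"ty":0,"tz":0,"wx":0,"wy":0,"wz":0,"jaw":0},{"tx":0,"ty":0,"tz":0,"wx":0,"wy":0,"wz":0,"jaw":0}]'

```text
time: 17.25
ee_pos: [0.4384, 0.1683, 0.1213]
eef_rot: [-0.0, 0.998, -0.07, 0.0]
wrist_force: [-0.5, 0.1, 0.2]
gripper_width: 1.003
```

```bash
python3 - <<'E'
from h import *
arm.get_image("wrist"); d=arm.get_image("wrist"); W=pts(d); save(d["img"],"w4.png")
t=W[(W[...,2]>.044)&(W[...,2]<.058)&(np.hypot(W[...,0]-.437,W[...,1]-.169)<.03)]
c=cv2.minEnclosingCircle((t[:,:2]*1000).astype(np.float32)); print(len(t),c,np.median(t[:,2]))
plan([c[0][0]/1000,c[0][1]/1000,.026],-8,5)
E
```

```text
1277 ((436.8071594238281, 168.93621826171875), 14.9734468460083) 0.050700754427349476
t 17.35 at [0.4384 0.1681 0.1214] yaw -8.0 rows 5
tx -0.3 ty -0.1 tz 19.1 w -0.000 -0.000 -0.000
tx -0.3 ty -0.1 tz 19.1 w -0.000 -0.000 -0.000
tx -0.3 ty -0.1 tz 19.1 w -0.000 -0.000 -0.000
tx -0.3 ty -0.1 tz 19.1 w -0.000 -0.000 -0.000
tx -0.3 ty -0.1 tz 19.1 w -0.000 -0.000 -0.000
```

Request:
jog_arm --motion '[{"tx":-1.5,"ty":-0.7,"tz":20,"wx":0,"wy":0,"wz":0,"jaw":0},{"tx":0,"ty":0,"tz":30,"wx":0,"wy":0,"wz":0,"jaw":0},{"tx":0,"ty":0,"tz":25,"wx":0,"wy":0,"wz":0,"jaw":0},{"tx":0,"ty":0,"tz":15,"wx":0,"wy":0,"wz":0,"jaw":0},{"tx":0,"ty":0,"tz":5,"wx":0,"wy":0,"wz":0,"jaw":0}]'

```text
time: 17.85
ee_pos: [0.4358, 0.1688, 0.0249]
eef_rot: [0.0, 0.998, -0.07, -0.001]
wrist_force: [0.4, -0.6, 0.2]
gripper_width: 0.998
```

Request:
jog_arm --motion '[{"tx":0,"ty":0,"tz":0,"wx":0,"wy":0,"wz":0,"jaw":0},{"tx":0,"ty":0,"tz":0,"wx":0,"wy":0,"wz":0,"jaw":0},{"tx":0,"ty":0,"tz":0,"wx":0,"wy":0,"wz":0,"jaw":1},{"tx":0,"ty":0,"tz":0,"wx":0,"wy":0,"wz":0,"jaw":1},{"tx":0,"ty":0,"tz":0,"wx":0,"wy":0,"wz":0,"jaw":1}]'

```text
time: 18.35
ee_pos: [0.4365, 0.1698, 0.0269]
eef_rot: [-0.0, 0.998, -0.069, 0.0]
wrist_force: [0.6, -0.1, -0.1]
gripper_width: 0.518
```

Request:
jog_arm --motion '[{"tx":0,"ty":0,"tz":0,"wx":0,"wy":0,"wz":0,"jaw":1},{"tx":0,"ty":0,"tz":0,"wx":0,"wy":0,"wz":0,"jaw":1},{"tx":0,"ty":0,"tz":0,"wx":0,"wy":0,"wz":0,"jaw":1},{"tx":0,"ty":0,"tz":0,"wx":0,"wy":0,"wz":0,"jaw":1},{"tx":0,"ty":0,"tz":0,"wx":0,"wy":0,"wz":0,"jaw":1}]'

```text
time: 18.85
ee_pos: [0.4364, 0.1697, 0.0268]
eef_rot: [-0.0, 0.998, -0.069, 0.0]
wrist_force: [-0.7, -0.7, 5.0]
gripper_width: 0.332
```

Request:
jog_arm --motion '[{"tx":0,"ty":0,"tz":-15,"wx":0,"wy":0,"wz":0,"jaw":1},{"tx":0,"ty":0,"tz":-30,"wx":0,"wy":0,"wz":0,"jaw":1},{"tx":0,"ty":0,"tz":-40,"wx":0,"wy":0,"wz":0,"jaw":1},{"tx":0,"ty":0,"tz":-40,"wx":0,"wy":0,"wz":0,"jaw":1},{"tx":0,"ty":0,"tz":-15,"wx":0,"wy":0,"wz":0,"jaw":1}]'

```text
time: 19.35
ee_pos: [0.4377, 0.1702, 0.1698]
eef_rot: [-0.001, 0.998, -0.069, 0.002]
wrist_force: [1.0, 0.1, -1.7]
gripper_width: 0.338
```

```bash
python3 - <<'E'
from h import *
for i in range(5): d=arm.get_image("wrist")
s=arm.get_state(); print(s["gripper_width"],s["wrist_force"])
save(d["img"],"w5.png")
plan([.602,-.013,.165],-8,10)
E
```

```text
0.3375029578667256 [ 0.3816621  -1.16925073 -0.69212421]
t 19.6 at [0.4353 0.1693 0.1653] yaw -8.0 rows 10
tx 19.0 ty 15.7 tz 0.0 w 0.000 0.000 0.000
tx 19.0 ty 15.7 tz 0.0 w 0.000 0.000 0.000
tx 19.0 ty 15.7 tz 0.0 w 0.000 0.000 0.000
tx 19.0 ty 15.7 tz 0.0 w 0.000 0.000 0.000
tx 19.0 ty 15.7 tz 0.0 w 0.000 0.000 0.000
tx 19.0 ty 15.7 tz 0.0 w 0.000 0.000 0.000
tx 19.0 ty 15.7 tz 0.0 w 0.000 0.000 0.000
tx 19.0 ty 15.7 tz 0.0 w 0.000 0.000 0.000
tx 19.0 ty 15.7 tz 0.0 w 0.000 0.000 0.000
tx 19.0 ty 15.7 tz 0.0 w 0.000 0.000 0.000
```

View pics/w5.png

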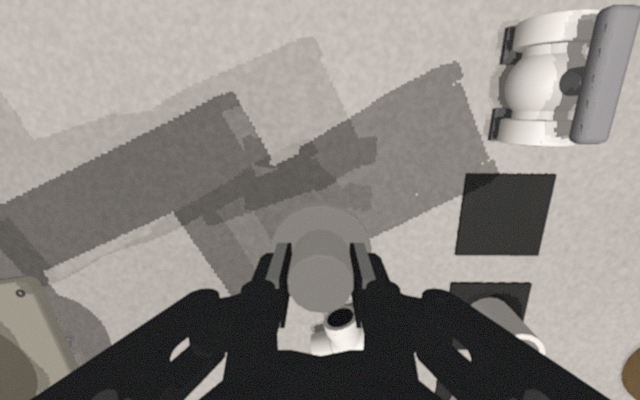

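The plug is held upright, with the knob at (318,283). Moving it over the coupling.

Request:
jog_arm --motion '[{"tx":8,"ty":7,"tz":0,"wx":0,"wy":0,"wz":0,"jaw":1},{"tx":18,"ty":15,"tz":0,"wx":0,"wy":0,"wz":0,"jaw":1},{"tx":24,"ty":20,"tz":0,"wx":0,"wy":0,"wz":0,"jaw":1},{"tx":26,"ty":21,"tz":0,"wx":0,"wy":0,"wz":0,"jaw":1},{"tx":26,"ty":21,"tz":0,"wx":0,"wy":0,"wz":0,"jaw":1}]'

```text
time: 20.1
ee_pos: [0.526, 0.0707, 0.1648]
eef_rot: [0.0, 0.998, -0.069, -0.001]
wrist_force: [-0.7, -0.0, -0.5]
gripper_width: 0.339
```

Request:
jog_arm --motion '[{"tx":26,"ty":21,"tz":0,"wx":0,"wy":0,"wz":0,"jaw":1},{"tx":24,"ty":20,"tz":0,"wx":0,"wy":0,"wz":0,"jaw":1},{"tx":20,"ty":17,"tz":5,"wx":0,"wy":0,"wz":0,"jaw":1},{"tx":13,"ty":10,"tz":10,"wx":0,"wy":0,"wz":0,"jaw":1},{"tx":5.5,"ty":4.5,"tz":15,"wx":0,"wy":0,"wz":0,"jaw":1}]'

```text
time: 20.6
ee_pos: [0.6041, -0.0132, 0.1348]
eef_rot: [0.0, 0.998, -0.07, 0.0]
wrist_force: [-0.5, 0.4, 0.0]
gripper_width: 0.337
```

Request:
jog_arm --motion '[{"tx":0,"ty":0,"tz":10,"wx":0,"wy":0,"wz":0,"jaw":1},{"tx":0,"ty":0,"tz":5,"wx":0,"wy":0,"wz":0,"jaw":1},{"tx":0,"ty":0,"tz":0,"wx":0,"wy":0,"wz":0,"jaw":1},{"tx":0,"ty":0,"tz":0,"wx":0,"wy":0,"wz":0,"jaw":1},{"tx":0,"ty":0,"tz":0,"wx":0,"wy":0,"wz":0,"jaw":1}]'

```text
time: 21.1
ee_pos: [0.6033, -0.0112, 0.122]
eef_rot: [-0.0, 0.998, -0.069, 0.0]
wrist_force: [0.1, -0.7, -0.8]
gripper_width: 0.339
```

```bash
python3 - <<'E'
from h import *
arm.get_image("wrist"); d=arm.get_image("scene"); W=pts(d)
save(cv2.resize(d["img"][180:310,230:430],None,fx=3.5,fy=3.5),"s1.png")
plan([.602,-.0122,.079],-8,5)
E
```

```text
t 21.2 at [ 0.6034 -0.0114  0.122 ] yaw -7.9 rows 5
tx -0.3 ty 0.2 tz 8.6 w -0.000 -0.000 0.000
tx -0.3 ty 0.2 tz 8.6 w -0.000 -0.000 0.000
tx -0.3 ty 0.2 tz 8.6 w -0.000 -0.000 0.000
tx -0.3 ty 0.2 tz 8.6 w -0.000 -0.000 0.000
tx -0.3 ty 0.2 tz 8.6 w -0.000 -0.000 0.000
```

View pics/s1.png

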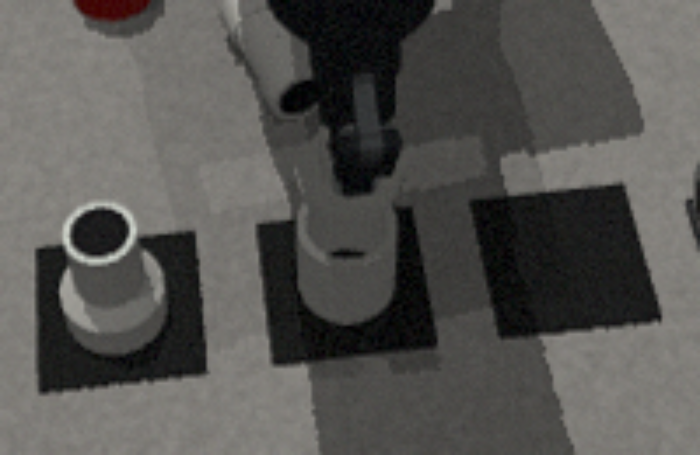

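The enlarged scene crop shows the reducer upright on its pad at crop (115,280). The plug hangs directly over the coupling mouth, at crop (347,225). Lowering it.

Request:
jog_arm --motion '[{"tx":-1.5,"ty":0.8,"tz":5,"wx":0,"wy":0,"wz":0,"jaw":1},{"tx":0,"ty":0,"tz":10,"wx":0,"wy":0,"wz":0,"jaw":1},{"tx":0,"ty":0,"tz":10,"wx":0,"wy":0,"wz":0,"jaw":1},{"tx":0,"ty":0,"tz":8,"wx":0,"wy":0,"wz":0,"jaw":1},{"tx":0,"ty":0,"tz":5,"wx":0,"wy":0,"wz":0,"jaw":1}]'

```text
time: 21.7
ee_pos: [0.6009, -0.0124, 0.0819]
eef_rot: [0.0, 0.998, -0.069, -0.001]
wrist_force: [-0.9, 0.4, -0.5]
gripper_width: 0.34
```

Request:
jog_arm --motion '[{"tx":0,"ty":0,"tz":3,"wx":0,"wy":0,"wz":0,"jaw":1},{"tx":0,"ty":0,"tz":1.5,"wx":0,"wy":0,"wz":0,"jaw":1},{"tx":0,"ty":0,"tz":1,"wx":0,"wy":0,"wz":0,"jaw":1},{"tx":0,"ty":0,"tz":0,"wx":0,"wy":0,"wz":0,"jaw":1},{"tx":0,"ty":0,"tz":0,"wx":0,"wy":0,"wz":0,"jaw":1}]'

```text
time: 22.2
ee_pos: [0.6014, -0.0124, 0.0788]
eef_rot: [0.0, 0.998, -0.069, -0.0]
wrist_force: [-4.8, 0.3, 8.5]
gripper_width: 0.333
```

Contact came at exactly the expected seated height. Releasing, then on to the tee.

Request:
jog_arm --motion '[{"tx":0,"ty":0,"tz":-0.5,"wx":0,"wy":0,"wz":0,"jaw":1},{"tx":0,"ty":0,"tz":0,"wx":0,"wy":0,"wz":0,"jaw":0.5},{"tx":0,"ty":0,"tz":0,"wx":0,"wy":0,"wz":0,"jaw":0.3},{"tx":0,"ty":0,"tz":0,"wx":0,"wy":0,"wz":0,"jaw":0},{"tx":0,"ty":0,"tz":0,"wx":0,"wy":0,"wz":0,"jaw":0}]'

```text
time: 22.7
ee_pos: [0.6016, -0.0123, 0.0782]
eef_rot: [-0.0, 0.998, -0.069, 0.0]
wrist_force: [-0.2, -0.4, 0.2]
gripper_width: 0.981
```

Request:
jog_arm --motion '[{"tx":0,"ty":0,"tz":0,"wx":0,"wy":0,"wz":0,"jaw":0},{"tx":0,"ty":0,"tz":0,"wx":0,"wy":0,"wz":0,"jaw":0},{"tx":0,"ty":0,"tz":-20,"wx":0,"wy":0,"wz":0,"jaw":0},{"tx":0,"ty":0,"tz":-40,"wx":0,"wy":0,"wz":0,"jaw":0},{"tx":0,"ty":0,"tz":-35,"wx":0,"wy":0,"wz":0,"jaw":0}]'

```text
time: 23.2
ee_pos: [0.6012, -0.0124, 0.1742]
eef_rot: [0.0, 0.998, -0.069, -0.001]
wrist_force: [0.1, -0.1, -0.2]
gripper_width: 1.0
```

```bash
python3 - <<'E'
from h import *
for i in range(5): arm.get_image("top")
for n in ("wrist","scene"):
    d=arm.get_image(n); W=pts(d)
    t=W[(W[...,2]>.096)&(W[...,2]<.112)&(np.hypot(W[...,0]-.602,W[...,1]+.013)<.035)]
    print(n,len(t),cv2.minEnclosingCircle((t[:,:2]*1000).astype(np.float32)) if len(t) else "",np.median(t[:,2]))
plan([.442,-.0055,.15],-80,10)
E
```

```text
wrist 1276 ((601.77880859375, -12.993330955505371), 14.949589729309082) 0.10269074093038705
scene 190 ((603.26171875, -13.70518970489502), 15.37025260925293) 0.10120827778037822
t 23.55 at [ 0.6006 -0.0123  0.172 ] yaw -8.0 rows 10
tx -15.8 ty 1.5 tz 2.2 w 0.000 0.000 0.126
tx -15.5 ty 3.5 tz 2.2 w 0.000 0.000 0.126
tx -14.9 ty 5.4 tz 2.2 w 0.000 0.000 0.126
tx -14.1 ty 7.2 tz 2.2 w 0.000 0.000 0.126
tx -13.1 ty 8.9 tz 2.2 w 0.000 0.000 0.126
tx -11.9 ty 10.5 tz 2.2 w 0.000 0.000 0.126
tx -10.5 ty 11.9 tz 2.2 w 0.000 0.000 0.126
tx -8.9 ty 13.1 tz 2.2 w 0.000 0.000 0.126
tx -7.2 ty 14.2 tz 2.2 w 0.000 0.000 0.126
tx -5.3 ty 14.9 tz 2.2 w 0.000 0.000 0.126
```

The plug's top is at 0.102 as expected, and its axis is within 1 mm of the coupling's.

Request:
jog_arm --motion '[{"tx":-16,"ty":1.5,"tz":2,"wx":0,"wy":0,"wz":0.126,"jaw":0},{"tx":-15.5,"ty":3.5,"tz":2,"wx":0,"wy":0,"wz":0.126,"jaw":0},{"tx":-15,"ty":5.5,"tz":2,"wx":0,"wy":0,"wz":0.126,"jaw":0},{"tx":-14,"ty":7,"tz":2,"wx":0,"wy":0,"wz":0.126,"jaw":0},{"tx":-13,"ty":9,"tz":2,"wx":0,"wy":0,"wz":0.126,"jaw":0}]'

```text
time: 24.05
ee_pos: [0.5207, -0.0088, 0.1619]
eef_rot: [0.0, 0.926, -0.378, -0.001]
wrist_force: [1.1, 0.2, 0.1]
gripper_width: 0.998
```

Request:
jog_arm --motion '[{"tx":-12,"ty":10.5,"tz":2,"wx":0,"wy":0,"wz":0.126,"jaw":0},{"tx":-10.5,"ty":12,"tz":2,"wx":0,"wy":0,"wz":0.126,"jaw":0},{"tx":-9,"ty":13,"tz":2,"wx":0,"wy":0,"wz":0.126,"jaw":0},{"tx":-7,"ty":14,"tz":2,"wx":0,"wy":0,"wz":0.126,"jaw":0},{"tx":-5.5,"ty":15,"tz":2,"wx":0,"wy":0,"wz":0.126,"jaw":0}]'

```text
time: 24.55
ee_pos: [0.4415, -0.005, 0.1521]
eef_rot: [0.001, 0.763, -0.646, -0.001]
wrist_force: [-0.4, -0.7, 0.2]
gripper_width: 1.001
```

```bash
python3 - <<'E'
from h import *
for i in range(7): arm.get_image("top")
d=arm.get_image("wrist"); W=pts(d); save(d["img"],"w6.png")
t=W[(W[...,2]>.012)&(W[...,2]<.05)&(abs(W[...,0]-.442)<.06)&(abs(W[...,1]+.006)<.055)]
print(len(t),cv2.minAreaRect((t[:,:2]*1000).astype(np.float32)),np.percentile(t[:,2],99))
plan([.442,-.0055,.01],-80,5)
E
```

```text
4737 ((441.5130615234375, -4.623104095458984), (80.43115234375, 56.54949188232422), 9.634146690368652) 0.04140299510558555
t 24.95 at [ 0.4439 -0.0051  0.1533] yaw -80.1 rows 5
tx 0.0 ty 0.4 tz 28.7 w -0.000 -0.000 -0.000
tx 0.0 ty 0.4 tz 28.7 w -0.000 -0.000 -0.000
tx 0.0 ty 0.4 tz 28.7 w -0.000 -0.000 -0.000
tx 0.0 ty 0.4 tz 28.7 w -0.000 -0.000 -0.000
tx 0.0 ty 0.4 tz 28.7 w -0.000 -0.000 -0.000
```

View pics/w6.png

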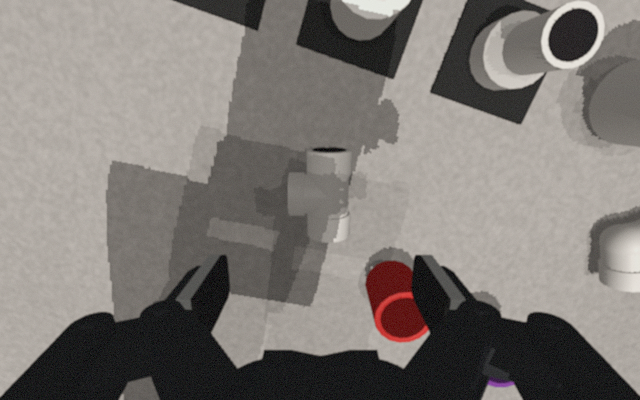

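The wrist view shows the tee's run vertical at (328,195) with the branch to the left at (295,193). The jaws line up with the branch and the red part is clear of the fingers.

Request:
jog_arm --motion '[{"tx":0,"ty":2,"tz":30,"wx":0,"wy":0,"wz":0,"jaw":0},{"tx":0,"ty":0,"tz":40,"wx":0,"wy":0,"wz":0,"jaw":0},{"tx":0,"ty":0,"tz":40,"wx":0,"wy":0,"wz":0,"jaw":0},{"tx":0,"ty":0,"tz":22,"wx":0,"wy":0,"wz":0,"jaw":0},{"tx":0,"ty":0,"tz":10,"wx":0,"wy":0,"wz":0,"jaw":0}]'

```text
time: 25.45
ee_pos: [0.4403, -0.0054, 0.0093]
eef_rot: [0.001, 0.765, -0.644, -0.001]
wrist_force: [-0.7, 0.8, 0.1]
gripper_width: 0.997
```

Request:
jog_arm --motion '[{"tx":0,"ty":0,"tz":2,"wx":0,"wy":0,"wz":0,"jaw":0},{"tx":0,"ty":0,"tz":0,"wx":0,"wy":0,"wz":0,"jaw":0},{"tx":0,"ty":0,"tz":0,"wx":0,"wy":0,"wz":0,"jaw":1},{"tx":0,"ty":0,"tz":0,"wx":0,"wy":0,"wz":0,"jaw":1},{"tx":0,"ty":0,"tz":0,"wx":0,"wy":0,"wz":0,"jaw":1}]'

```text
time: 25.95
ee_pos: [0.4419, -0.0053, 0.0106]
eef_rot: [-0.001, 0.765, -0.644, 0.001]
wrist_force: [-0.9, 0.8, 10.4]
gripper_width: 0.621
```

Request:
jog_arm --motion '[{"tx":0,"ty":0,"tz":0,"wx":0,"wy":0,"wz":0,"jaw":1},{"tx":0,"ty":0,"tz":0,"wx":0,"wy":0,"wz":0,"jaw":1},{"tx":0,"ty":0,"tz":0,"wx":0,"wy":0,"wz":0,"jaw":1},{"tx":0,"ty":0,"tz":0,"wx":0,"wy":0,"wz":0,"jaw":1},{"tx":0,"ty":0,"tz":0,"wx":0,"wy":0,"wz":0,"jaw":1}]'

```text
time: 26.45
ee_pos: [0.4419, -0.0054, 0.0106]
eef_rot: [-0.001, 0.765, -0.644, 0.001]
wrist_force: [-1.0, 1.9, 8.7]
gripper_width: 0.621
```

Request:
jog_arm --motion '[{"tx":0,"ty":0,"tz":-15,"wx":0,"wy":0,"wz":0,"jaw":1},{"tx":0,"ty":0,"tz":-30,"wx":0,"wy":0,"wz":0,"jaw":1},{"tx":0,"ty":0,"tz":-45,"wx":0,"wy":0,"wz":0,"jaw":1},{"tx":0,"ty":0,"tz":-45,"wx":0,"wy":0,"wz":0,"jaw":1},{"tx":0,"ty":0,"tz":-20,"wx":0,"wy":0,"wz":0,"jaw":1}]'

```text
time: 26.95
ee_pos: [0.4427, -0.0054, 0.1684]
eef_rot: [-0.002, 0.765, -0.644, 0.002]
wrist_force: [-0.1, -0.2, -1.5]
gripper_width: 0.616
```

```bash
python3 - <<'E'
from h import *
for i in range(6): d=arm.get_image("wrist")
save(d["img"],"w7.png"); s=arm.get_state(); print(s["gripper_width"],s["wrist_force"])
plan([.6193,.1088,.16],-8,15)
E
```

```text
0.6217552010097557 [-0.84429342 -0.0895762  -1.36671829]
t 27.25 at [ 0.44   -0.0053  0.1633] yaw -80.2 rows 15
tx -5.5 ty -13.1 tz 0.2 w 0.000 0.000 -0.084
tx -4.3 ty -13.5 tz 0.2 w 0.000 0.000 -0.084
tx -3.2 ty -13.8 tz 0.2 w 0.000 0.000 -0.084
tx -2.0 ty -14.0 tz 0.2 w 0.000 0.000 -0.084
tx -0.8 ty -14.1 tz 0.2 w 0.000 0.000 -0.084
tx 0.4 ty -14.2 tz 0.2 w 0.000 0.000 -0.084
tx 1.5 ty -14.1 tz 0.2 w 0.000 0.000 -0.084
tx 2.7 ty -13.9 tz 0.2 w 0.000 0.000 -0.084
tx 3.9 ty -13.6 tz 0.2 w 0.000 0.000 -0.084
tx 5.0 ty -13.3 tz 0.2 w 0.000 0.000 -0.084
tx 6.1 ty -12.8 tz 0.2 w 0.000 0.000 -0.084
tx 7.1 ty -12.2 tz 0.2 w 0.000 0.000 -0.084
tx 8.1 ty -11.6 tz 0.2 w 0.000 0.000 -0.084
tx 9.1 ty -10.9 tz 0.2 w 0.000 0.000 -0.084
tx 10.0 ty -10.1 tz 0.2 w 0.000 0.000 -0.084
```

View pics/w7.png

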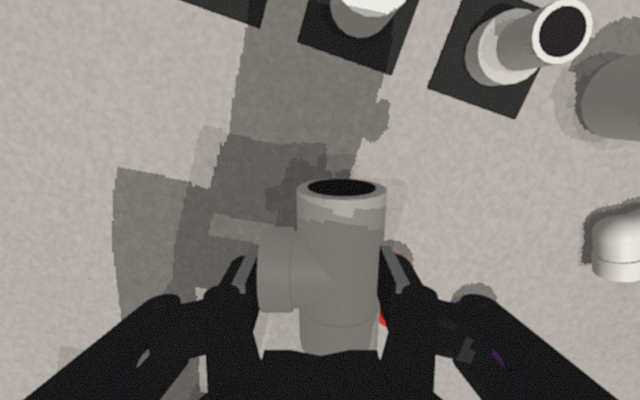

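The tee is held level and square, with its run vertical at (340,260). Carrying it to the valve-side pad.

Request:
jog_arm --motion '[{"tx":-5.5,"ty":-13,"tz":0,"wx":0,"wy":0,"wz":-0.084,"jaw":1},{"tx":-4.5,"ty":-13.5,"tz":0,"wx":0,"wy":0,"wz":-0.084,"jaw":1},{"tx":-3,"ty":-14,"tz":0,"wx":0,"wy":0,"wz":-0.084,"jaw":1},{"tx":-2,"ty":-14,"tz":0,"wx":0,"wy":0,"wz":-0.084,"jaw":1},{"tx":-1,"ty":-14,"tz":0,"wx":0,"wy":0,"wz":-0.084,"jaw":1}]'

```text
time: 27.75
ee_pos: [0.5001, 0.033, 0.1624]
eef_rot: [0.001, 0.883, -0.469, -0.002]
wrist_force: [-0.1, 0.1, -0.7]
gripper_width: 0.621
```

Request:
jog_arm --motion '[{"tx":0.5,"ty":-14,"tz":0,"wx":0,"wy":0,"wz":-0.084,"jaw":1},{"tx":1.5,"ty":-14,"tz":0,"wx":0,"wy":0,"wz":-0.084,"jaw":1},{"tx":2.5,"ty":-14,"tz":0,"wx":0,"wy":0,"wz":-0.084,"jaw":1},{"tx":4,"ty":-13.5,"tz":0,"wx":0,"wy":0,"wz":-0.084,"jaw":1},{"tx":5,"ty":-13.5,"tz":0,"wx":0,"wy":0,"wz":-0.084,"jaw":1}]'

```text
time: 28.25
ee_pos: [0.5597, 0.071, 0.1621]
eef_rot: [0.001, 0.962, -0.274, -0.002]
wrist_force: [0.1, 0.4, -1.0]
gripper_width: 0.619
```

Request:
jog_arm --motion '[{"tx":6,"ty":-13,"tz":0,"wx":0,"wy":0,"wz":-0.084,"jaw":1},{"tx":7,"ty":-12,"tz":0,"wx":0,"wy":0,"wz":-0.084,"jaw":1},{"tx":8,"ty":-11.5,"tz":0,"wx":0,"wy":0,"wz":-0.084,"jaw":1},{"tx":9,"ty":-11,"tz":0,"wx":0,"wy":0,"wz":-0.084,"jaw":1},{"tx":10,"ty":-10,"tz":0,"wx":0,"wy":0,"wz":-0.084,"jaw":1}]'

```text
time: 28.75
ee_pos: [0.619, 0.1092, 0.1617]
eef_rot: [0.0, 0.998, -0.068, -0.002]
wrist_force: [0.4, 0.4, -1.9]
gripper_width: 0.62
```

```bash
python3 - <<'E'
from h import *
for i in range(7): arm.get_image("top")
plan([.6193,.1088,.0146],-8,5)
E
```

```text
t 29.1 at [0.6187 0.1086 0.1636] yaw -8.1 rows 5
tx 0.2 ty -0.1 tz 29.8 w 0.000 0.000 -0.000
tx 0.1 ty -0.1 tz 29.8 w 0.000 0.000 -0.000
tx 0.1 ty -0.1 tz 29.8 w 0.000 0.000 -0.000
tx 0.1 ty -0.1 tz 29.8 w 0.000 0.000 -0.000
tx 0.1 ty -0.1 tz 29.8 w 0.000 0.000 -0.000
```

Request:
jog_arm --motion '[{"tx":0.5,"ty":0,"tz":15,"wx":0,"wy":0,"wz":0,"jaw":1},{"tx":0,"ty":0,"tz":30,"wx":0,"wy":0,"wz":0,"jaw":1},{"tx":0,"ty":0,"tz":40,"wx":0,"wy":0,"wz":0,"jaw":1},{"tx":0,"ty":0,"tz":30,"wx":0,"wy":0,"wz":0,"jaw":1},{"tx":0,"ty":0,"tz":15,"wx":0,"wy":0,"wz":0,"jaw":1}]'

```text
time: 29.6
ee_pos: [0.6177, 0.1084, 0.0307]
eef_rot: [0.001, 0.998, -0.07, -0.002]
wrist_force: [0.0, 0.4, -1.2]
gripper_width: 0.621
```

Request:
jog_arm --motion '[{"tx":0,"ty":0,"tz":8,"wx":0,"wy":0,"wz":0,"jaw":1},{"tx":0,"ty":0,"tz":5,"wx":0,"wy":0,"wz":0,"jaw":1},{"tx":0,"ty":0,"tz":3,"wx":0,"wy":0,"wz":0,"jaw":1},{"tx":0,"ty":0,"tz":1.5,"wx":0,"wy":0,"wz":0,"jaw":1},{"tx":0,"ty":0,"tz":0,"wx":0,"wy":0,"wz":0,"jaw":1}]'

```text
time: 30.1
ee_pos: [0.6208, 0.1091, 0.0176]
eef_rot: [-0.0, 0.998, -0.069, 0.001]
wrist_force: [0.3, 0.0, -0.6]
gripper_width: 0.618
```

Request:
jog_arm --motion '[{"tx":0,"ty":0,"tz":0.5,"wx":0,"wy":0,"wz":0,"jaw":1},{"tx":0,"ty":0,"tz":0.5,"wx":0,"wy":0,"wz":0,"jaw":1},{"tx":0,"ty":0,"tz":0.5,"wx":0,"wy":0,"wz":0,"jaw":1},{"tx":0,"ty":0,"tz":0,"wx":0,"wy":0,"wz":0,"jaw":1},{"tx":0,"ty":0,"tz":0,"wx":0,"wy":0,"wz":0,"jaw":1}]'

```text
time: 30.6
ee_pos: [0.6202, 0.109, 0.0153]
eef_rot: [-0.0, 0.998, -0.069, -0.0]
wrist_force: [-0.5, -0.6, -1.3]
gripper_width: 0.623
```

Request:
jog_arm --motion '[{"tx":0,"ty":0,"tz":0.5,"wx":0,"wy":0,"wz":0,"jaw":1},{"tx":0,"ty":0,"tz":0.5,"wx":0,"wy":0,"wz":0,"jaw":1},{"tx":0,"ty":0,"tz":0,"wx":0,"wy":0,"wz":0,"jaw":1},{"tx":0,"ty":0,"tz":0,"wx":0,"wy":0,"wz":0,"jaw":1},{"tx":0,"ty":0,"tz":0,"wx":0,"wy":0,"wz":0,"jaw":1}]'

```text
time: 31.1
ee_pos: [0.6203, 0.1089, 0.0147]
eef_rot: [0.0, 0.998, -0.069, 0.0]
wrist_force: [-1.1, 0.1, 5.1]
gripper_width: 0.619
```

Request:
jog_arm --motion '[{"tx":0,"ty":0,"tz":0,"wx":0,"wy":0,"wz":0,"jaw":0.36},{"tx":0,"ty":0,"tz":0,"wx":0,"wy":0,"wz":0,"jaw":0.3},{"tx":0,"ty":0,"tz":0,"wx":0,"wy":0,"wz":0,"jaw":0.1},{"tx":0,"ty":0,"tz":0,"wx":0,"wy":0,"wz":0,"jaw":0},{"tx":0,"ty":0,"tz":0,"wx":0,"wy":0,"wz":0,"jaw":0}]'

```text
time: 31.6
ee_pos: [0.6202, 0.109, 0.0142]
eef_rot: [0.0, 0.998, -0.069, -0.0]
wrist_force: [0.4, -0.6, -0.4]
gripper_width: 1.0
```

Request:
jog_arm --motion '[{"tx":0,"ty":0,"tz":0,"wx":0,"wy":0,"wz":0,"jaw":0},{"tx":0,"ty":0,"tz":-20,"wx":0,"wy":0,"wz":0,"jaw":0},{"tx":0,"ty":0,"tz":-40,"wx":0,"wy":0,"wz":0,"jaw":0},{"tx":0,"ty":0,"tz":-45,"wx":0,"wy":0,"wz":0,"jaw":0},{"tx":0,"ty":0,"tz":-45,"wx":0,"wy":0,"wz":0,"jaw":0}]'

```text
time: 32.1
ee_pos: [0.6198, 0.1089, 0.1655]
eef_rot: [0.0, 0.998, -0.069, -0.0]
wrist_force: [1.1, -0.2, 0.5]
gripper_width: 1.0
```

Request:
jog_arm --motion '[{"tx":-15,"ty":0,"tz":-10,"wx":0,"wy":0,"wz":0,"jaw":0},{"tx":-35,"ty":0,"tz":-5,"wx":0,"wy":0,"wz":0,"jaw":0},{"tx":-45,"ty":0,"tz":0,"wx":0,"wy":0,"wz":0,"jaw":0},{"tx":-40,"ty":0,"tz":0,"wx":0,"wy":0,"wz":0,"jaw":0},{"tx":-20,"ty":0,"tz":0,"wx":0,"wy":0,"wz":0,"jaw":0}]'

```text
time: 32.6
ee_pos: [0.463, 0.1303, 0.1791]
eef_rot: [0.0, 0.998, -0.069, -0.001]
wrist_force: [1.0, -0.1, -0.1]
gripper_width: 0.996
```

```bash
python3 - <<'E'
from h import *
for i in range(5): arm.get_image("wrist")
def circ(W,z0,z1,x,y,r):
    t=W[(W[...,2]>z0)&(W[...,2]<z1)&(np.hypot(W[...,0]-x,W[...,1]-y)<r)]
    if len(t)<20: return None
    c=cv2.minEnclosingCircle((t[:,:2]*1000).astype(np.float32)); return np.round([*c[0],c[1],1000*np.median(t[:,2])],1)
for n in ("top","scene"):
    d=arm.get_image(n); W=pts(d); save(d["img"],n+"9.png")
    print(n,"reducer",circ(W,.073,.095,.585,-.138,.045),"plug",circ(W,.094,.115,.602,-.013,.03))
    f=W[(W[...,2]>.072)&(W[...,2]<.08)&(np.hypot(W[...,0]-.602,W[...,1]+.013)<.04)]; print(" flange",len(f),np.round(f.mean(0)*1000,1) if len(f) else "")
    for o,x,y in(("tee",.62,.109),("elbow",.437,-.318)):
        t=W[(W[...,2]>.014)&(W[...,2]<.06)&(np.hypot(W[...,0]-x,W[...,1]-y)<.065)]
        r=cv2.minAreaRect((t[:,:2]*1000).astype(np.float32)); print(" ",o,np.round(r[0]),np.round(r[1]),round(r[2],1),"z99",np.round(np.percentile(t[:,2],99),4))
print(arm.get_state()["ee_pos"],arm.get_state()["time"])
E
```

```text
top reducer [ 584.5 -137.7   19.6   83.1] plug [600.9 -13.3  14.9 102.8]
 flange 176 [595.9 -12.6  74.1]
  tee [619. 107.] [78. 56.] 81.3 z99 0.0484
  elbow [ 437. -317.] [62. 62.] 24.9 z99 0.0439
scene reducer [ 586.2 -139.7   20.2   81.6] plug [603.1 -14.1  15.4 101.1]
 flange 136 [612.1 -16.3  73.7]
  tee [622. 107.] [81. 58.] 81.7 z99 0.0449
  elbow [ 440. -319.] [63. 63.] 23.9 z99 0.0413
[0.46817944 0.13045606 0.17949427] 32.95
```

View pics/scene9.png

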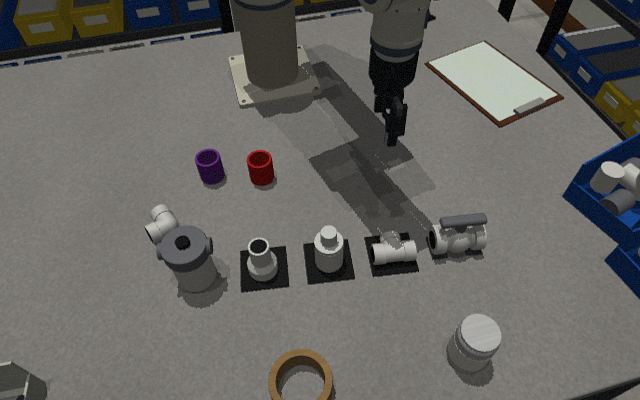

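View pics/top9.png

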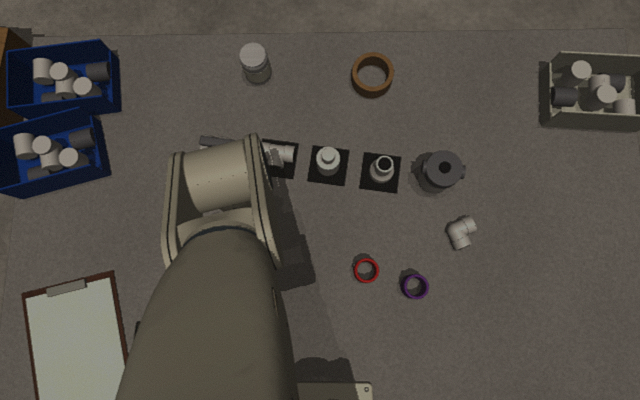

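In the scene view the reducer (262,262), the plugged coupling (329,250) and the tee (393,252) all sit centred on their pads. The elbow is at (160,225), unmoved, and both views agree. Handing in.

```bash
python3 -c "
from plant import arm
print(arm.job_done())"
```

```text
the job is handed in; nothing more can be done
None
```

The pipe run is laid on the three pads, everything is let go, and the job was handed in at about 33 s of the allowed 104 s. `job_done` reports no verdict.

What my last checks showed, from the fixed top and scene cameras plus wrist-camera readings taken after the releases:

| Part | Position | Height check | Angle |
|---|---|---|---|
| Tee, valve-side pad | about 2 mm from pad centre | top about 44–48 mm; 44 expected | run within 1° of the row |
| Coupling, middle pad | within 1 mm of pad centre, measured before the plug went in | rim 64 mm, standing on the pad | upright |
| Plug in the coupling | within about 1 mm of the coupling axis | top 102 mm; contact at the expected seated height | upright |
| Reducer, filter-side pad | about 2 mm from pad centre | top 83 mm, wide end down | upright |
| Elbow | not moved (within 2 mm of measurement noise) | – | – |

- **Camera disagreement:** the top and scene cameras differ from each other by 2–3 mm throughout, so I averaged them and cross-checked each part with the wrist camera.
- **Tee in the top view:** the arm partly hid the tee, so its clearest reading is from the scene camera; both views gave the same position within 3 mm.
- **Refused calls:** the first three move calls were refused for missing fields. They caused no motion and I resent them in full.

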